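# Comb the smoke sticks into rows against the stop rail

### The job

The three smoke sticks lie askew on the white board: take the rake from its mat and comb them into three separate parallel rows, one in each lane of the rake, pushing them along the board until each butts against its sprung buffer on the stop rail. The rail may be clamped anywhere in its range, so feel for it: press all three buffers in by about three millimetres for a second, no harder, or the sticks dent. Then stand the rake back on its mat, touching the sticks only with the rake and leaving everything else where it is.

Things in the scene. Friction and masses are not known exactly. Their poses are not given: they have to be found in the camera images.
- board: fixed white slab, 12 mm thick; origin on its underside, x the combing direction, y across, z up; x -240 to 200, y -150 to 110 mm. Across its +x end an aluminium stop rail, 240 mm wide, 36 mm high with its clamp knobs, bears 3 black sprung buffers (40 wide, 18 high, at y = -56, 0, 56 mm; 1.2 N per mm, 10 mm travel). Buffer faces: all at one x, clamped anywhere from 140 to 170 mm, not reported.
- rake: steel rake standing on its lower edges, about 0.45 kg, 182 mm wide (y), 30 mm high; origin centre of underside, x the way it pushes (open side), z up. Three lanes along x at y = -56, 0, 56 mm, closed behind by a plate with its front face at x = -40 mm; each is 16 mm wide up to x = 5 mm, then flares to about 50 mm at the noses, x = 52 mm.
- rake_grip (a point): middle of the rake's black upright grip, 60 mm above the rake's underside over its origin. The grip is 22 mm thick (rake x), 30 mm wide (rake y) and reaches from 35 to 80 mm above the underside; below it a cover plate, 30 to 35 mm up, spans rake x = -45 to 15 mm and the full width. A moderate grip of 40 to 70 N holds it well.
- mat: black rubber mat, fixed, 150 mm (x) x 240 mm (y) x 4 mm thick, where the rake stands at the start, centred. Origin at the centre of its underside.
- stick1: square hardwood smoke stick, 130 x 12 x 12 mm, 20 g, lying on the board; the one on the board's -y side. Origin at the centre of its underside, x axis along its length. It dents if the rake presses it with more than 7 N.
- stick2: square hardwood smoke stick, 130 x 12 x 12 mm, 20 g, lying on the board; the middle one, set farther from the stop rail. Origin at the centre of its underside, x axis along its length. It dents if the rake presses it with more than 7 N.
- stick3: square hardwood smoke stick, 130 x 12 x 12 mm, 20 g, lying on the board; the one on the board's +y side. Origin at the centre of its underside, x axis along its length. It dents if the rake presses it with more than 7 N.
- spice_jar: spice jar, 36 mm across and 60 mm high, standing on the board near its -y edge; a bystander. Origin at the centre of its underside.
- bowl: steel bowl, 100 mm across, 45 mm high, beyond the board; a bystander. Origin at the centre of its underside.
- oil_bottle: amber bottle, 64 mm across, 200 mm high, beyond the board; a bystander. Origin at the centre of its underside.
- mug: white mug, 80 mm across, 90 mm high, on the table's right; a bystander. Origin at the centre of its underside.
- tin: low tin, 68 mm across, 55 mm high, beyond the mat; a bystander. Origin at the centre of its underside.
- mallet: hammer lying on the table on the right, past the board's rail end; a bystander
- spatula: spatula lying on the table near the robot; a bystander
Things that resemble listed ones, but are neither listed nor needed, are in the scene too. What is shaped like the rake but purple is not meant. Leave any orange look-alike of the stick1 alone.

How it is judged:
By the outcome, as a careful person would: the job done as asked, in the order asked, and still so for the second after the job is handed in, with the robot touching nothing.
It also fails if it takes over 64 s, if anything falls off the work surface, if the arm or the gripper's body presses on something with over 40 N, if the wrist force passes 120 N, or if a joint passes its speed limit or range.

### The arm

A 6-joint arm with a two-finger parallel gripper is mounted at the origin on the work surface. World frame = base frame: x ahead of the robot, y to its left, z up, the work surface at z = 0. Lengths are in m, angles in rad, forces in N, time in s.
With the tool pointing down it reaches from about 0.35 to 0.925 m from the base axis. Payload 6.4 kg.
Tool frame: the origin (TCP) lies on the centre line of the jaws, within the pads' length; the fingertips stand 19 mm ahead of it and the grasp point (between the pads) is the TCP; x points along the fingers, y is the direction in which the jaws open and shut, and the axes are right-handed (so a half turn about x gives the same grasp; the last joint's range is limited). The gripper opens to 85 mm and grips with 20 to 120 N. Pads are 22 mm wide; open, the fingers measure 114 mm over their backs; the gripper's body (76 mm by 85 mm) begins 54 mm behind the grasp point. The pads swing forward as they close: fully open they stand 13 mm farther back than shut.
Start: joints at [-1.358, 0.245, 1.558, -0, 1.339, -0.174], TCP at [0.245, -0.602, 0.25] pointing down, gripper open.
Joint ranges: [-3.13, 3.13], [-1.02, 2.26], [0.13, 2.54], [-0.95, 4.09], [0.21, 2.88], [-2.74, 2.74]. Speed limits (rad/s): [2.57, 2.57, 3.14, 3.14, 3.14, 3.14].

### API

Orientations are given as a unit quaternion [w, x, y, z].
In Python, from plant import sense, capture, get_calibration, hand_in gives the robot as it stands. The module is installed in compiled form; this text tells all that it offers.
- The arm moves only by the shell command python3 -m inch 'ROWS' [FORCE]. ROWS is JSON, one flat list of numbers, 7 for each row, row after row: the closure, from 0 (fully open) to 1 (shut), then the shift along the world's x, y, z in m, then the turn, a rotation vector about the world's x, y, z in degrees. In form: [claw, tx, ty, tz, wx, wy, wz, claw, tx, ty, tz, wx, wy, wz, ...]. A call has 1 to 5 rows; each row shifts and turns the commanded pose from where the row before left it; what a row does not reach is not made up. A row lasts 1/8 s, in which the tool goes at most 62.5 mm and 10.7 degrees, less where a joint would pass 70% of its speed; a pose out of reach is approached as far as the arm can. A call with a gripper value outside its range is refused whole. The fingers move at their own pace and stop on an object; FORCE is the grip in N (left out, the last holds). Time passes only in rows, so rows that do not move let the fingers close. It gives the time, the measured TCP pose, the force and the opening at its end, in the units of the state.
- sense(): the state, without advancing time (a new reading comes with each control period).
- capture(name): name is "scene" or "side" or "wrist"; returns the picture (480x640x3 uint8, red, green, blue); there is no depth.
- get_calibration(name): a dict with "intrinsics" (3x3 intrinsics, pixels), "rvec" (rotation vector, rad) and "tvec" (3), from world to camera coordinates, as OpenCV has them. Camera axes: x right, y down, z forward; pixel columns grow to the right and rows downward; lengths in m; the calibration is good to about 2 mm. A picture is of the moment at which its call begins: read the wrist's pose just before it. get_calibration takes no time and is no camera call; for the wrist camera it gives the pose at the moment of the call.
- hand_in(): hands the job in, once; it reports no verdict.
The state is a dict: "time_s": time; "joint_pos": joint angles; "joint_vel": joint speeds; "tau": joint torques, N m; "tcp_pos": TCP position; "tool_rot": TCP orientation; "force": force on the tool from outside, world axes, zero at the start; "torque": the same for the moment, N m; "gripper_width": finger opening in m.
Only numpy, scipy, OpenCV 4.12 (cv2) and the standard library are available. Lean on these libraries where they do the work, as an engineer would, in place of code of your own. Each camera call takes 0.05 s, during which the arm holds its last target.

## Working session

There is one attempt and no reset: what is moved stays moved. The work goes in short steps, Python scripts to look and compute and a shell command to move; the robot and the scene stay as the last step left them, time stands still between calls to the robot, and variables do not carry over. Pictures are saved under pics/ and viewed, and the job is handed in when it is done.

```bash
mkdir -p pics
python3 - <<'E'
from plant import sense,capture,get_calibration
import cv2
s=sense();print({k:s[k] for k in s})
for n in("scene","side"):
    cv2.imwrite(f"pics/{n}0.png",capture(n)[:,:,::-1]);c=get_calibration(n);print(n,c)
E
```

```text
{'time_s': 0.0, 'joint_pos': array([-1.35810476e+00,  2.45808462e-01,  1.55899148e+00, -1.53376528e-05,
        1.33870925e+00, -1.74112910e-01]), 'joint_vel': array([ 0.00185659,  0.00027735, -0.00015029,  0.00012865, -0.00057697,
        0.00082975]), 'tau': array([ 1.75309480e-03, -4.29513252e+01, -3.26122892e+01, -2.68244997e-05,
        5.36949126e-03,  1.32485357e-05]), 'tcp_pos': array([ 0.24508429, -0.60146951,  0.24919599]), 'tool_rot': array([-0.13522888, -0.69390459, -0.13658361,  0.69394127]), 'force': array([ 0.03241833, -0.52005724, -0.15982415]), 'torque': array([ 0.01852963, -0.0079864 , -0.0259949 ]), 'gripper_width': 0.0851595859949211}
scene {'intrinsics': array([[563.54770328,   0.        , 319.77056782],
       [  0.        , 563.54770328, 242.67616694],
       [  0.        ,   0.        ,   1.        ]]), 'rvec': array([ 1.56053699,  2.09142133, -0.76642978]), 'tvec': array([ 0.12993158, -0.34129944,  2.01573108])}
side {'intrinsics': array([[555.09164321,   0.        , 332.85912617],
       [  0.        , 555.09164321, 251.96036886],
       [  0.        ,   0.        ,   1.        ]]), 'rvec': array([ 2.36427501, -0.20586326,  0.06867862]), 'tvec': array([-0.51611872,  0.14490248,  1.54563701])}
```

View pics/scene0.png

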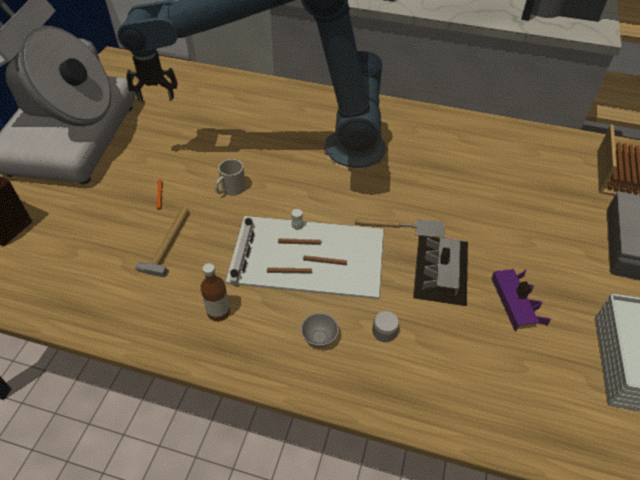

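View pics/side0.png

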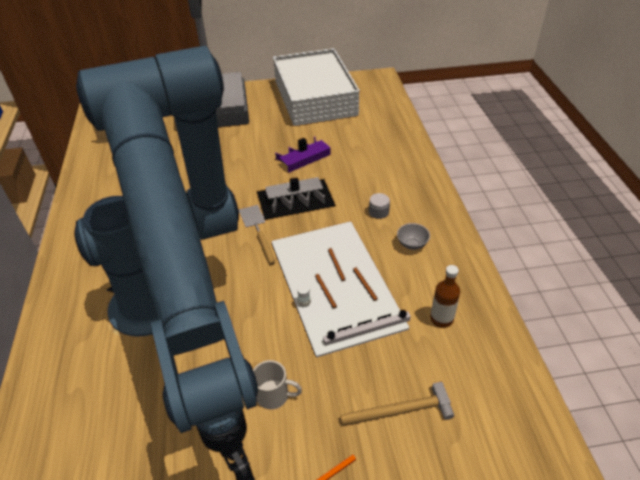

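The scene view shows the steel rake on the black mat at (442,268) and a purple look-alike at (521,298). The three brown sticks are at (299,241), (325,260) and (289,270), and there is an orange stick at (159,193). The steel rake on the mat fits the description. I'll confirm that in an enlarged crop and get rough positions.

```bash
cat > h.py <<'E'
import numpy as np,cv2
from plant import sense,capture,get_calibration
def cam(c):
    R=cv2.Rodrigues(np.array(c["rvec"]))[0];return np.array(c["intrinsics"]),R,np.array(c["tvec"]).ravel()
def ray(c,px,z):
    K,R,t=cam(c);px=np.atleast_2d(px).astype(float);o=-R.T@t
    d=(np.linalg.inv(K)@np.c_[px,np.ones(len(px))].T).T@R
    return o+d*((z-o[2])/d[:,2])[:,None]
def proj(c,P):
    K,R,t=cam(c);q=(np.atleast_2d(P)@R.T+t)@K.T;return q[:,:2]/q[:,2:]
def tri(c1,p1,c2,p2):
    A=cam(c1);B=cam(c2)
    X=cv2.triangulatePoints(A[0]@np.c_[A[1],A[2]],B[0]@np.c_[B[1],B[2]],np.array(p1,float).reshape(2,1),np.array(p2,float).reshape(2,1));return (X[:3]/X[3]).ravel()
E
python3 - <<'E'
from h import *
im=cv2.imread("pics/scene0.png")
cv2.imwrite("pics/crop0.png",cv2.resize(im[205:345,215:485],None,fx=2.9,fy=2.9,interpolation=cv2.INTER_CUBIC))
c=get_calibration("scene")
for n,p,z in[("stick1",(299,241),.024),("stick2",(325,260),.024),("stick3",(289,270),.024),("mat",(442,269),.004),("grip",(446,254),.084),("boardTL",(246,219),.012),("TR",(383,227),.012),("BR",(380,295),.012),("BL",(230,284),.012)]:print(n,ray(c,p,z).round(4))
c2=get_calibration("side")
print(tri(c,(446,254),c2,(295,184)))
E
```

```text
stick1 [[ 0.4991 -0.0536  0.024 ]]
stick2 [[0.5471 0.0416 0.024 ]]
stick3 [[ 0.6123 -0.0476  0.024 ]]
mat [[0.4655 0.3759 0.004 ]]
grip [[0.4748 0.3749 0.084 ]]
boardTL [[ 0.4505 -0.2442  0.012 ]]
TR [[0.3598 0.1753 0.012 ]]
BR [[0.6145 0.222  0.012 ]]
BL [[ 0.6996 -0.1959  0.012 ]]
[0.46097625 0.37431626 0.06411018]
```

View pics/crop0.png

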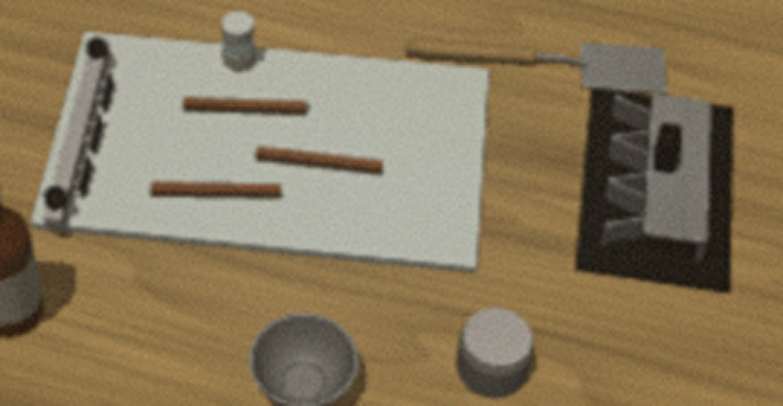

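Confirmed: the steel rake is on the black mat, its grip triangulates to 64 mm high (60+4 expected), and it opens toward the board and rail. Next I'll move the wrist camera over the board.

```bash
python3 - <<'E'
from h import *
from scipy.spatial.transform import Rotation as R
s=sense();q=s["tool_rot"];M=R.from_quat([*q[1:],q[0]]).as_matrix();print(M.round(3))
c=get_calibration("wrist");K,Rr,t=cam(c);print(K,-Rr.T@t,Rr.T[:,2], Rr.T[:,0])
E
python3 -m inch '[0,0.05,0.062,0.02,0,0,0, 0,0.05,0.062,0.02,0,0,0, 0,0.03,0.062,0.03,0,0,0, 0,0.02,0.062,0.03,0,0,0, 0,0,0.062,0.02,0,0,0]'
```

```text
[[-0.     0.377 -0.926]
 [ 0.002 -0.926 -0.377]
 [-1.    -0.002 -0.   ]]
[[417.02224951   0.         326.27290917]
 [  0.         417.02224951 237.46023697]
 [  0.           0.           1.        ]] [ 0.32009857 -0.57110405  0.37287738] [-0.28826677 -0.11653085 -0.95043297] [ 3.77140605e-01 -9.26155641e-01 -8.32675456e-04]
time_s: 0.72
tcp_pos: [0.3644, -0.3407, 0.3518]
tool_rot: [0.136, 0.694, 0.136, -0.694]
force: [0.2, 0.2, 0.3]
gripper_width: 0.0854
```

```bash
python3 -m inch '[0,0.02,0.062,0.01,0,0,-5, 0,0.02,0.062,0.01,0,0,-5, 0,0.02,0.062,0.01,0,0,0, 0,0.02,0.062,0.01,0,0,0, 0,0.02,0.062,0.01,0,0,0]'
python3 -m inch '[0,0,0.03,0,0,0,0,0,0,0,0,0,0,0,0,0,0,0,0,0,0]'
python3 - <<'E'
from h import *
import pickle
c=get_calibration("wrist");im=capture("wrist")[:,:,::-1];cv2.imwrite("pics/w1.png",im);pickle.dump(c,open("w1.pkl","wb"));print(sense()["joint_pos"])
E
```

```text
time_s: 1.35
tcp_pos: [0.4585, -0.0465, 0.3985]
tool_rot: [0.075, 0.703, 0.075, -0.703]
force: [1.3, -0.0, -0.0]
gripper_width: 0.0855
time_s: 1.72
tcp_pos: [0.4584, -0.0191, 0.398]
tool_rot: [-0.075, -0.703, -0.075, 0.703]
force: [0.2, -0.3, 0.1]
gripper_width: 0.0855
[-2.90107924e-01 -3.05492480e-01  1.83141813e+00 -2.71553988e-04
  1.61629825e+00  1.06969374e+00]
```

View pics/w1.png

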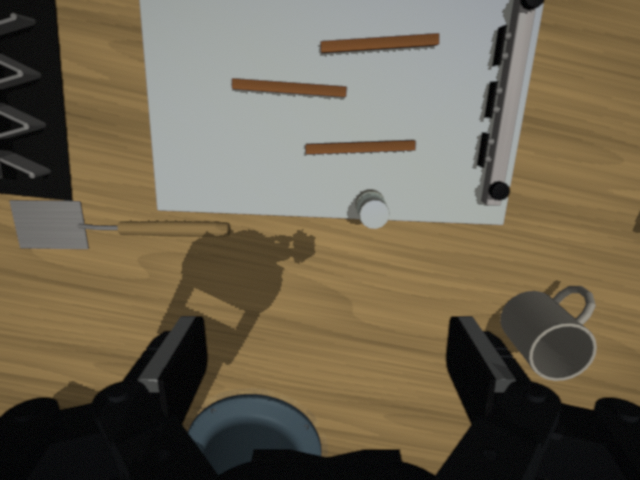

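The view shows the three sticks at about (360,147), (290,88) and (380,43), the jar at (372,208) and the rail at the right. The far board edge is cut off, so I'll shift outward and capture again.

```bash
python3 -m inch '[0,0.06,0.02,0,0,0,0,0,0.055,0.03,0,0,0,0,0,0,0,0,0,0,0,0,0,0,0,0,0,0]'
python3 - <<'E'
from h import *
import pickle
c=get_calibration("wrist");im=capture("wrist")[:,:,::-1];cv2.imwrite("pics/w2.png",im);pickle.dump(c,open("w2.pkl","wb"));print(sense()["joint_pos"])
E
```

```text
time_s: 2.28
tcp_pos: [0.5726, 0.03, 0.398]
tool_rot: [-0.074, -0.703, -0.074, 0.704]
force: [-0.4, -0.9, 0.0]
gripper_width: 0.0855
[-1.45400137e-01 -1.84286503e-02  1.57712589e+00 -2.12122923e-04
  1.58263933e+00  1.21483715e+00]
```

View pics/w2.png

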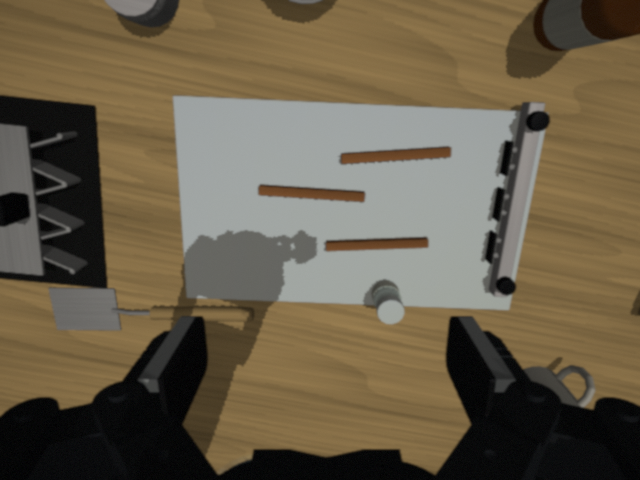

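```bash
cat > meas.py <<'E'
from h import *
import pickle
c=pickle.load(open("w2.pkl","rb"));im=cv2.imread("pics/w2.png")
W=lambda p,z:ray(c,p,z)[:,:2]
hsv=cv2.cvtColor(im,cv2.COLOR_BGR2HSV)
# board: grey-white incl. shadow -> corners from edges
p=W([(174,97),(188,298),(510,309)],.012);print("corners",p.round(4))
print("len",np.linalg.norm(p[2]-p[1]),"wid",np.linalg.norm(p[1]-p[0]))
x=(p[2]-p[1])/np.linalg.norm(p[2]-p[1]);y=(p[0]-p[1])/np.linalg.norm(p[0]-p[1])
print("angx",np.degrees(np.arctan2(x[1],x[0])),"angy-90",np.degrees(np.arctan2(y[1],y[0]))-90)
a=(np.arctan2(x[1],x[0])*.44+ (np.arctan2(y[1],y[0])-np.pi/2)*.26)/.70
B=np.array([[np.cos(a),-np.sin(a)],[np.sin(a),np.cos(a)]])
loc=np.array([[-.24,.11],[-.24,-.15],[.2,-.15]])
o=(p-loc@B.T).mean(0);print("board o",o,"ang",np.degrees(a)); print("resid",(p-loc@B.T-o).round(4))
np.savez("board.npz",o=o,a=a)
m=cv2.inRange(hsv,(3,110,60),(18,255,255));m[:100]=0;m[290:]=0;m[:,:240]=0;m[:,480:]=0
for k in cv2.findContours(m,cv2.RETR_EXTERNAL,cv2.CHAIN_APPROX_NONE)[0]:
    if cv2.contourArea(k)<300:continue
    r=cv2.minAreaRect(k);b=cv2.boxPoints(r)
    w=(W(b,.022)-o)@B;d=[np.linalg.norm(w[0]-w[1]),np.linalg.norm(w[1]-w[2])]
    i=int(d[1]>d[0]); e1=(w[i]+w[i-1])/2; 
    l=w[(i+1)%4]-w[i]; print("stick c",r[0],(w.mean(0)*1e3).round(1),"size",np.round(np.sort(d)*1e3,1),"ang",(np.degrees(np.arctan2(l[1],l[0]))).round(2))
for n,q,z in[("jar top",(391,310),.072),("buf1 face",(487,247),.021),("buf2",(493,203),.021),("buf3",(501,158),.021),("spatula tip",(120,329),.003),("spatulaTL",(50,288),.003),("mat TR",(96,106),.004),("mat BR",(106,287),.004),("railBL",(486,291),.012)]:print(n,((W(q,z)-o)@B*1e3).round(1))
E
python3 meas.py
```

```text
corners [[ 0.6187  0.22  ]
 [ 0.365   0.1764]
 [ 0.4401 -0.2546]]
len 0.4374415833046853 wid 0.2573715450296891
angx -80.11747794920565 angy-90 -80.24563346333912
board o [ 0.55296452 -0.0338828 ] ang -80.16507856874095
resid [[-0.0017 -0.0014]
 [ 0.0009 -0.0006]
 [ 0.0008  0.002 ]]
stick c (376.4930419921875, 243.8038330078125) [  7.6 -58.8] size [ 11.5 125.2] ang 4.38
stick c (311.0353088378906, 192.95883178710938) [-76.8   3.5] size [ 10.7 126.8] ang -1.55
stick c (395.4922180175781, 154.87550354003906) [21.5 53.2] size [ 10.6 126.6] ang 5.77
jar top [[  24.5 -125.1]]
buf1 face [[148.7 -57.9]]
buf2 [[147.   -0.5]]
buf3 [[147.5  54.4]]
spatula tip [[-341.3 -206. ]]
spatulaTL [[-429.2 -146. ]]
mat TR [[-334.6   94.3]]
mat BR [[-352.3 -141.1]]
railBL [[ 161.2 -123.3]]
```

Measured sizes match the given ones (board 437 x 257, sticks about 127 x 11). The buffer faces are at about board x 147 mm and all the sticks fall within the flares. Next I'll look at the mat from above.

```bash
python3 -m inch '[0,-0.005,0.06,-0.01,0,0,-2,0,-0.005,0.06,-0.01,0,0,0,0,-0.01,0.06,-0.01,0,0,0,0,-0.01,0.06,-0.01,0,0,0,0,-0.01,0.06,-0.01,0,0,0]'
python3 -m inch '[0,0,0.05,-0.01,0,0,0,0,0,0,0,0,0,0,0,0,0,0,0,0,0]'
python3 - <<'E'
from h import *
import pickle
c=get_calibration("wrist");im=capture("wrist")[:,:,::-1];cv2.imwrite("pics/w3.png",im);pickle.dump(c,open("w3.pkl","wb"));print(sense()["joint_pos"])
E
```

```text
time_s: 2.95
tcp_pos: [0.532, 0.3316, 0.3499]
tool_rot: [0.062, 0.705, 0.062, -0.703]
force: [1.6, -0.8, -0.2]
gripper_width: 0.0852
time_s: 3.32
tcp_pos: [0.5328, 0.3799, 0.3396]
tool_rot: [0.062, 0.705, 0.062, -0.704]
force: [0.6, -0.6, -0.0]
gripper_width: 0.0857
[ 4.46041338e-01  1.97396625e-01  1.45112888e+00 -3.78580617e-04
  1.49129151e+00  1.84132970e+00]
```

View pics/w3.png

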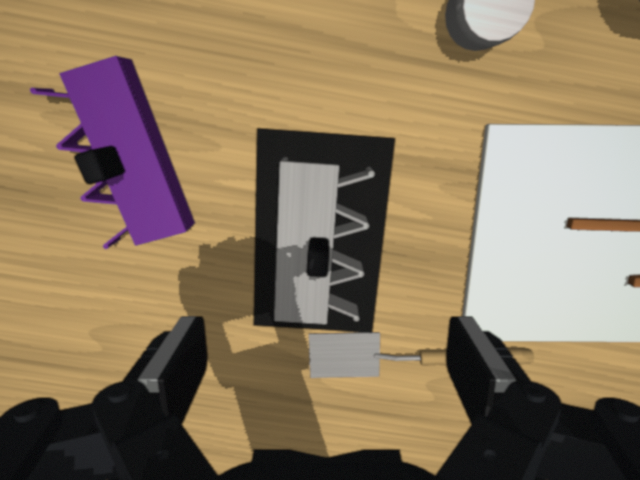

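Run:
```python
from h import *
import pickle
c=pickle.load(open("w3.pkl","rb"));im=cv2.imread("pics/w3.png")
b=np.load("board.npz");o=b["o"];a=float(b["a"])
def rep(n,P,z):
    w=ray(c,P,z)[:,:2];d1=w[1]-w[0];d2=w[2]-w[1];
    x=(w[1]+w[2]-w[0]-w[3]);y=(w[0]+w[1]-w[2]-w[3])
    print(n,"c",w.mean(0).round(4),"size",(np.linalg.norm(x)/2).round(4),(np.linalg.norm(y)/2).round(4),"angx",np.degrees(np.arctan2(x[1],x[0])).round(2),"angy-90",(np.degrees(np.arctan2(y[1],y[0]))-90).round(2))
    return w.mean(0),x/np.linalg.norm(x)
rep("mat",[(258,129),(394,138),(373,332),(254,325)],.004)
m,x=rep("cover",[(280,162),(339,165),(327,325),(275,322)],.039)
print("rake origin from cover",m+x*.015)
cv2.imwrite("pics/grip3.png",cv2.resize(im[150:340,240:400],None,fx=3.1,fy=3.1,interpolation=cv2.INTER_CUBIC))
```

```text
mat c [0.4626 0.3753] size 0.1473 0.237 angx -83.67 angy-90 -83.69
cover c [0.4599 0.3902] size 0.0597 0.1829 angx -83.24 angy-90 -83.68
rake origin from cover [0.46171197 0.37529418]
```

View pics/grip3.png

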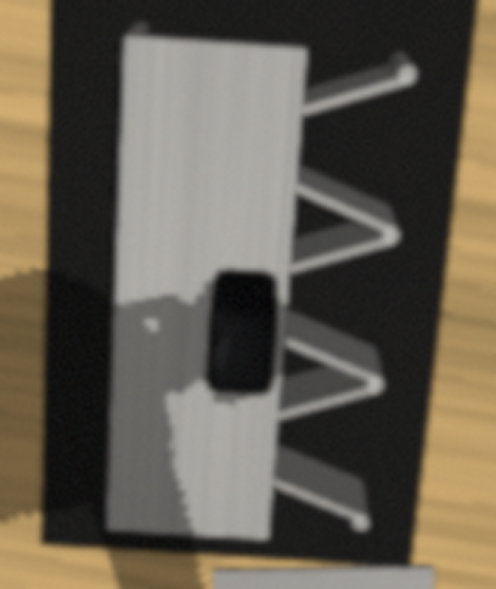

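Mat 147 x 237 and cover 60 x 183 both match their stated sizes. The rake origin is (0.462, 0.3753) with yaw −83.6°, and mat and rake agree. Moving above the grip and down.

```bash
python3 -m inch '[0,-0.03,-0.002,-0.045,0,0,-2,0,-0.03,-0.002,-0.045,0,0,-1.7,0,-0.011,-0.001,-0.05,0,0,0,0,0,0,-0.04,0,0,0,0,0,0,0,0,0,0]' 50
python3 - <<'E'
from h import *
from scipy.spatial.transform import Rotation as R
s=sense();q=s["tool_rot"];M=R.from_quat([*q[1:],q[0]]).as_matrix();print(s["tcp_pos"],np.degrees(np.arctan2(M[1,1],M[0,1])),M[:,0].round(4))
E
```

```text
time_s: 4.0
tcp_pos: [0.4603, 0.3738, 0.1559]
tool_rot: [-0.04, -0.704, -0.038, 0.708]
force: [0.2, 0.2, 0.2]
gripper_width: 0.0852
[0.46026856 0.37375154 0.15591625] -83.65938801959798 [-0.0053 -0.003  -1.    ]
```

```bash
python3 -m inch '[0,0.0015,0.0015,-0.04,0,0,0,0,0,0,-0.035,0,0,0,0,0,0,-0.0165,0,0,0,0,0,0,0,0,0,0]'
python3 - <<'E'
from h import *
from scipy.spatial.transform import Rotation as R
s=sense();q=s["tool_rot"];M=R.from_quat([*q[1:],q[0]]).as_matrix();print(s["tcp_pos"],np.degrees(np.arctan2(M[1,1],M[0,1])),M[:,0].round(4),s["force"])
E
```

```text
time_s: 4.5
tcp_pos: [0.4639, 0.3774, 0.0677]
tool_rot: [0.04, 0.706, 0.04, -0.706]
force: [0.9, 0.0, 0.1]
gripper_width: 0.0855
[0.46389725 0.37742488 0.06769952] -83.58280200614672 [ 5.e-04  2.e-04 -1.e+00] [0.88067777 0.04589903 0.06719966]
```

```bash
python3 -m inch '[0,-0.0017,-0.002,-0.003,0,0,0,0,0,0,0,0,0,0,0.5,0,0,0,0,0,0,1,0,0,0,0,0,0,1,0,0,0,0,0,0]' 50
python3 -m inch '[1,0,0,0,0,0,0,1,0,0,0,0,0,0,1,0,0,0,0,0,0]'
python3 - <<'E'
from h import *
s=sense();print(s["tcp_pos"],s["force"],s["torque"],s["gripper_width"])
cv2.imwrite("pics/w4.png",capture("wrist")[:,:,::-1])
E
```

```text
time_s: 5.12
tcp_pos: [0.4615, 0.3757, 0.064]
tool_rot: [0.04, 0.706, 0.04, -0.706]
force: [-0.1, -1.1, -0.4]
gripper_width: 0.0323
time_s: 5.5
tcp_pos: [0.4616, 0.3758, 0.0641]
tool_rot: [0.04, 0.706, 0.04, -0.706]
force: [-0.0, 0.3, 1.0]
gripper_width: 0.0214
[0.46158273 0.37584277 0.06409817] [-0.02495794  0.2580456   0.98162128] [ 0.16069053  0.04650716 -0.04560089] 0.021395585016168665
```

View pics/w4.png

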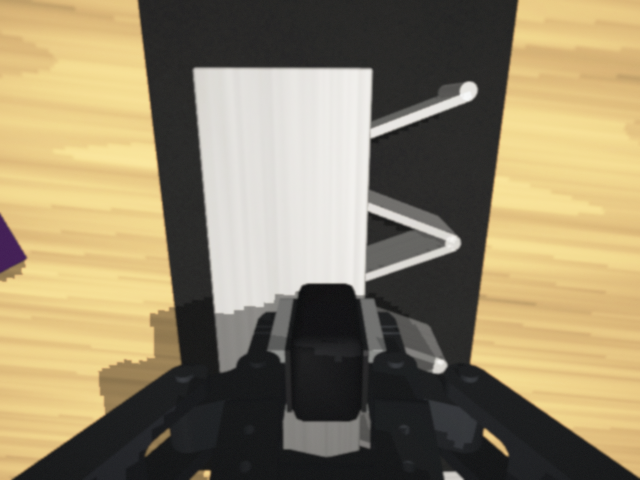

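Gripped at 21.4 mm (22 mm grip). Lifting.

```bash
python3 -m inch '[1,0,0,0,0,0,0,1,0,0,0.01,0,0,0,1,0,0,0.03,0,0,0,1,0,0,0,0,0,0,1,0,0,0,0,0,0]' 60
python3 -c "
from h import *
s=sense();print(s['tcp_pos'],s['force'],s['torque'],s['gripper_width'])"
```

```text
time_s: 6.18
tcp_pos: [0.4607, 0.375, 0.1027]
tool_rot: [-0.04, -0.705, -0.039, 0.707]
force: [-0.0, -0.5, -4.9]
gripper_width: 0.0214
[0.46069772 0.37504743 0.10273255] [-0.03731222 -0.54824665 -4.89562297] [-0.0162625   0.01727908 -0.01008299] 0.02139238183589288
```

```bash
python3 -m inch '[1,0.006,-0.02,0,0,0,0.5,1,0.012,-0.045,0,0,0,1,1,0.014,-0.055,0,0,0,1,1,0.012,-0.045,0,0,0,1,1,0.0074,-0.027,0,0,0,0]'
python3 -m inch '[1,0.005,-0.0157,0,0,0,0,1,0,0,0,0,0,0,1,0,0,0,0,0,0,1,0,0,0,0,0,0]'
cat > st.py <<'E'
from h import *
from scipy.spatial.transform import Rotation as R
b=np.load("board.npz");o=b["o"];a=float(b["a"]);B=np.array([[np.cos(a),-np.sin(a)],[np.sin(a),np.cos(a)]])
s=sense();q=s["tool_rot"];M=R.from_quat([*q[1:],q[0]]).as_matrix()
print("t",s["time_s"],"tcp",s["tcp_pos"].round(4),"yaw",np.degrees(np.arctan2(M[1,1],M[0,1])).round(2),"tilt",M[:2,0].round(4))
print("board mm",((s["tcp_pos"][:2]-o)@B*1e3).round(1),"under z",((s["tcp_pos"][2]-.0601)*1e3).round(1),"F board",(s["force"][:2]@B).round(2),s["force"][2].round(2),"w",s["gripper_width"])
E
python3 st.py
```

```text
time_s: 6.8
tcp_pos: [0.5121, 0.1814, 0.1022]
tool_rot: [-0.061, -0.703, -0.061, 0.706]
force: [-0.3, -0.3, -5.5]
gripper_width: 0.0214
time_s: 7.3
tcp_pos: [0.5175, 0.1689, 0.1038]
tool_rot: [-0.062, -0.704, -0.062, 0.704]
force: [0.4, -0.6, -4.4]
gripper_width: 0.0214
t 7.3 tcp [0.5175 0.1689 0.1038] yaw -79.96 tilt [-0.0003  0.0001]
board mm [-205.8   -0.3] under z 43.7 F board [0.71 0.31] -4.44 w 0.021373184060194724
```

Run:
```python
from h import *
import pickle
c=get_calibration("wrist");im=capture("wrist")[:,:,::-1];cv2.imwrite("pics/w5.png",im);pickle.dump(c,open("w5.pkl","wb"))
```

```text
(no output)
```

View pics/w5.png

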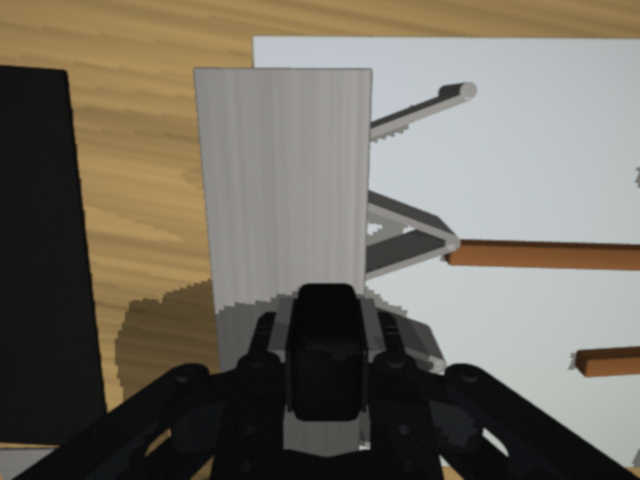

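Run:
```python
from h import *
import pickle
b=np.load("board.npz");o=b["o"];a=float(b["a"]);B=np.array([[np.cos(a),-np.sin(a)],[np.sin(a),np.cos(a)]])
c=pickle.load(open("w5.pkl","rb"))
for n,p,z in[("nose V top z?",(455,240),.070),("stick2 corner top",(452,240),.024),("stick2 low",(446,264),.012),("s1",(573,352),.024),("board corner",(253,37),.012),("cover TR",(372,69),.079),("cover TL",(193,69),.079)]:
    print(n,((ray(c,p,z)[0,:2]-o)@B*1e3).round(1))
```

```text
nose V top z? [-154.9   28.2]
stick2 corner top [-141.4   12.9]
stick2 low [-139.5   -5.2]
s1 [-66.6 -53.5]
board corner [-240.7  109. ]
cover TR [-191.2   90.7]
cover TL [-250.4   90.5]
```

Rays agree: rake nose wedge at (−155, 28), board corner at (−240.7, 109), and stick2's tail at (−140, ~4), inside the middle lane mouth. Lowering to the board and feeling for contact.

```bash
python3 -m inch '[1,0,0,-0.015,0,0,-0.1,1,0,0,-0.012,0,0,-0.1,1,0,0,-0.002,0,0,0,1,0,0,0,0,0,0,1,0,0,0,0,0,0]'; python3 st.py
python3 -m inch '[1,0,0,-0.001,0,0,0,1,0,0,0,0,0,0]'; python3 st.py
```

```text
time_s: 7.98
tcp_pos: [0.5183, 0.1679, 0.0753]
tool_rot: [0.06, 0.705, 0.06, -0.704]
force: [1.2, -0.5, -5.0]
gripper_width: 0.0212
t 7.975 tcp [0.5183 0.1679 0.0753] yaw -80.24 tilt [0.0009 0.0001]
board mm [-204.8    0.3] under z 15.2 F board [0.69 1.14] -5.03 w 0.02124933089451684
time_s: 8.22
tcp_pos: [0.5179, 0.1679, 0.0741]
tool_rot: [0.06, 0.705, 0.06, -0.704]
force: [0.1, -0.5, -4.4]
gripper_width: 0.0211
t 8.225 tcp [0.5179 0.1679 0.0741] yaw -80.24 tilt [0.0002 0.    ]
board mm [-204.8   -0. ] under z 14.0 F board [0.48 0.06] -4.4 w 0.02106170348301229
```

```bash
python3 -m inch '[1,0,0,-0.001,0,0,0,1,0,0,0,0,0,0]'; python3 st.py
python3 -m inch '[1,0,0,-0.0005,0,0,0,1,0,0,0,0,0,0]'; python3 st.py
```

```text
time_s: 8.48
tcp_pos: [0.5178, 0.1679, 0.0728]
tool_rot: [-0.06, -0.704, -0.06, 0.705]
force: [-0.5, -1.0, -5.0]
gripper_width: 0.021
t 8.475 tcp [0.5178 0.1679 0.0728] yaw -80.24 tilt [-0.0002 -0.    ]
board mm [-2.049e+02 -2.000e-01] under z 12.7 F board [ 0.94 -0.66] -4.99 w 0.02101571984204006
time_s: 8.72
tcp_pos: [0.5178, 0.1679, 0.0724]
tool_rot: [-0.06, -0.704, -0.06, 0.705]
force: [-0.4, -0.5, -5.2]
gripper_width: 0.0212
t 8.725 tcp [0.5178 0.1679 0.0724] yaw -80.24 tilt [-0.0002 -0.    ]
board mm [-2.048e+02 -1.000e-01] under z 12.3 F board [ 0.48 -0.45] -5.18 w 0.02117142727663385
```

Hovering about 0.3 mm above the board. Starting to comb at 8–10 mm per row along board x.

```bash
python3 -m inch '[1,0.0007,-0.0039,0.0004,0,0,0,1,0.0014,-0.0079,0,0,0,0,1,0.0014,-0.0079,0,0,0,0,1,0.0014,-0.0079,0,0,0,0,1,0.0014,-0.0079,0,0,0,0]'
python3 -m inch '[1,0.0014,-0.0079,0,0,0,0,1,0.0014,-0.0079,0,0,0,0,1,0.0014,-0.0079,0,0,0,0,1,0.0014,-0.0079,0,0,0,0,1,0.0014,-0.0079,0,0,0,0]'; python3 st.py
python3 -m inch '[1,0.0014,-0.0079,0,0,0,0,1,0.0014,-0.0079,0,0,0,0,1,0.0014,-0.0079,0,0,0,0,1,0.0014,-0.0079,0,0,0,0,1,0.0014,-0.0079,0,0,0,0]'; python3 st.py
```

```text
time_s: 9.35
tcp_pos: [0.5243, 0.1317, 0.0728]
tool_rot: [-0.06, -0.705, -0.06, 0.705]
force: [0.0, 0.2, -4.6]
gripper_width: 0.0212
time_s: 9.98
tcp_pos: [0.5313, 0.0924, 0.0728]
tool_rot: [0.06, 0.705, 0.06, -0.705]
force: [-0.3, -0.2, -4.1]
gripper_width: 0.0213
t 9.975 tcp [0.5313 0.0924 0.0728] yaw -80.24 tilt [0. 0.]
board mm [-128.2    0.2] under z 12.7 F board [ 0.16 -0.32] -4.14 w 0.021329825999004147
time_s: 10.6
tcp_pos: [0.5383, 0.0529, 0.0728]
tool_rot: [0.06, 0.705, 0.06, -0.705]
force: [0.0, 0.3, -4.7]
gripper_width: 0.0216
t 10.6 tcp [0.5383 0.0529 0.0728] yaw -80.24 tilt [0.0001 0.    ]
board mm [-88.    0.4] under z 12.7 F board [-0.33  0.07] -4.73 w 0.02160388627541328
```

Run:
```python
from h import *
cv2.imwrite("pics/w6.png",capture("wrist")[:,:,::-1])
im=capture("scene")[:,:,::-1];cv2.imwrite("pics/s6.png",cv2.resize(im[205:325,215:405],None,fx=4,fy=4,interpolation=cv2.INTER_CUBIC))
```

```text
(no output)
```

View pics/w6.png

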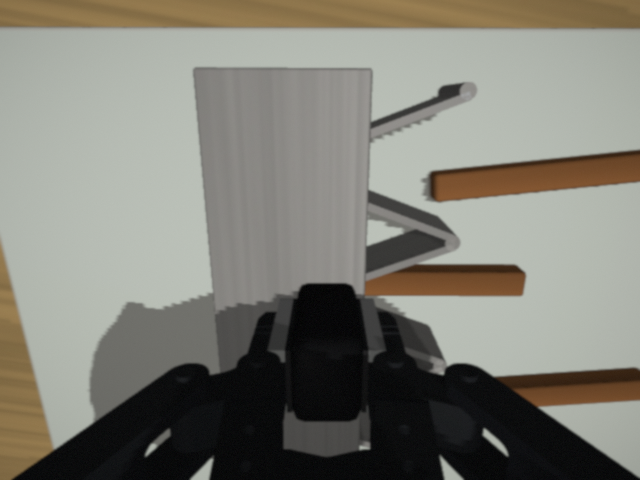

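View pics/s6.png

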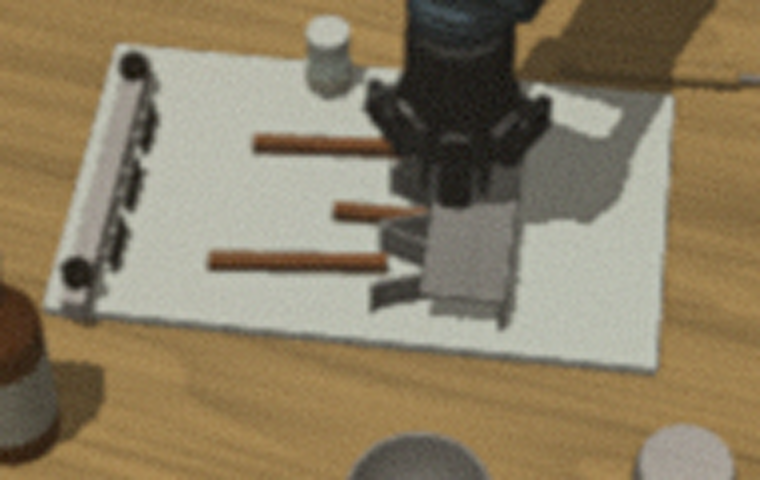

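Stick2 is straightened in the middle lane, and the tails of sticks 1 and 3 are entering their flares. Continuing.

```bash
for i in 1; do python3 -m inch '[1,0.0014,-0.0079,0,0,0,0,1,0.0014,-0.0079,0,0,0,0,1,0.0014,-0.0079,0,0,0,0,1,0.0014,-0.0079,0,0,0,0,1,0.0014,-0.0079,0,0,0,0]'; done; python3 st.py
python3 -m inch '[1,0.0014,-0.0079,0,0,0,0,1,0.0014,-0.0079,0,0,0,0,1,0.0014,-0.0079,0,0,0,0,1,0.0014,-0.0079,0,0,0,0,1,0.0014,-0.0079,0,0,0,0]'; python3 st.py
python3 -m inch '[1,0.0014,-0.0079,0,0,0,0,1,0.0014,-0.0079,0,0,0,0,1,0.0014,-0.0079,0,0,0,0,1,0,0,0,0,0,0,1,0,0,0,0,0,0]'; python3 st.py
python3 - <<'E'
from h import *
cv2.imwrite("pics/w7.png",capture("wrist")[:,:,::-1])
im=capture("scene")[:,:,::-1];cv2.imwrite("pics/s7.png",cv2.resize(im[205:325,215:405],None,fx=4,fy=4,interpolation=cv2.INTER_CUBIC))
E
```

```text
time_s: 11.32
tcp_pos: [0.5453, 0.0133, 0.0728]
tool_rot: [-0.06, -0.705, -0.06, 0.705]
force: [1.5, -0.0, -4.4]
gripper_width: 0.0213
t 11.325 tcp [0.5453 0.0133 0.0728] yaw -80.24 tilt [-0.  0.]
board mm [-47.8   0.5] under z 12.7 F board [0.28 1.45] -4.42 w 0.021349055090223924
time_s: 11.95
tcp_pos: [0.5523, -0.0261, 0.0728]
tool_rot: [0.06, 0.705, 0.06, -0.705]
force: [-0.3, 0.1, -4.9]
gripper_width: 0.0216
t 11.95 tcp [ 0.5523 -0.0261  0.0728] yaw -80.24 tilt [0.0001 0.0001]
board mm [-7.8  0.7] under z 12.7 F board [-0.15 -0.31] -4.86 w 0.021589157904965718
time_s: 12.58
tcp_pos: [0.5564, -0.0492, 0.0728]
tool_rot: [-0.06, -0.705, -0.06, 0.705]
force: [0.7, 0.0, -5.4]
gripper_width: 0.0213
t 12.575 tcp [ 0.5564 -0.0492  0.0728] yaw -80.24 tilt [-0.      0.0001]
board mm [15.7  0.7] under z 12.7 F board [0.09 0.65] -5.38 w 0.021251490280456878
```

View pics/w7.png

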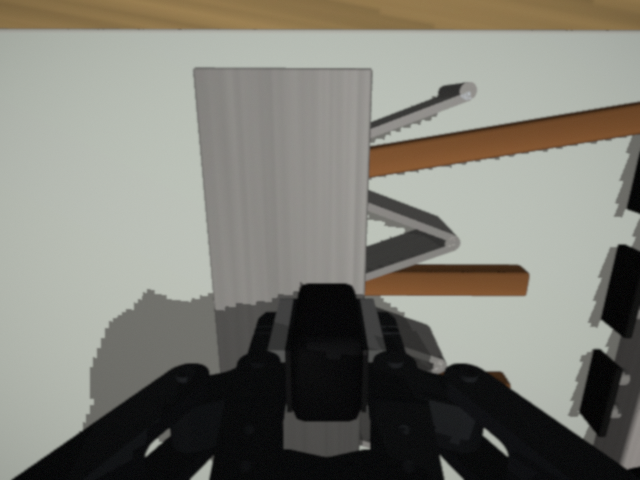

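View pics/s7.png

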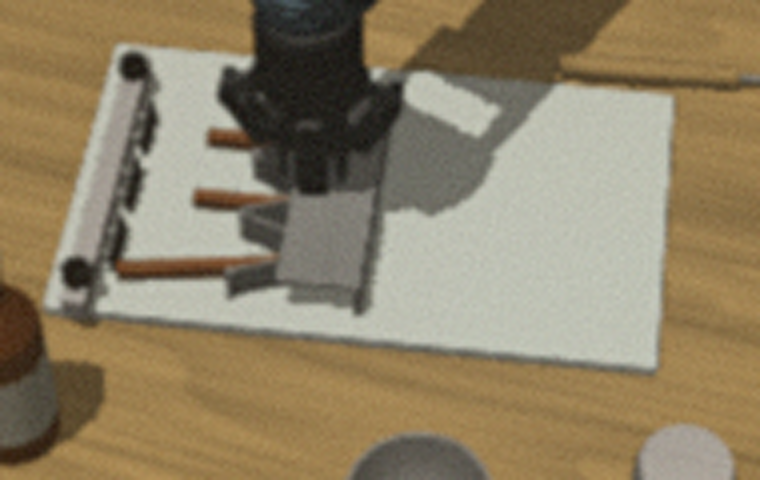

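Sticks are in their lanes, but stick3 still looks skewed within the lane slack. Measuring that.

```bash
cat > ang.py <<'E'
from h import *
import sys
b=np.load("board.npz");o=b["o"];a=float(b["a"]);B=np.array([[np.cos(a),-np.sin(a)],[np.sin(a),np.cos(a)]])
c=get_calibration("wrist");im=cv2.imread(sys.argv[1]);hsv=cv2.cvtColor(im,cv2.COLOR_BGR2HSV)
m=cv2.inRange(hsv,(3,100,130),(20,255,255));m[:60]=0
m=cv2.morphologyEx(m,cv2.MORPH_OPEN,np.ones((3,3)))
for k in cv2.findContours(m,cv2.RETR_EXTERNAL,cv2.CHAIN_APPROX_NONE)[0]:
    if cv2.contourArea(k)<120 or cv2.boundingRect(k)[0]<300:continue
    w=((ray(c,k[:,0,:],.024)[:,:2]-o)@B*1e3).astype(np.float32)
    (cx,cy),(d1,d2),t=cv2.minAreaRect(w)
    if d1<d2:t-=90
    vx,vy,x0,y0=cv2.fitLine(w,cv2.DIST_L2,0,.01,.01).ravel()
    t=(t+90)%180-90
    print("px",cv2.boundingRect(k),"c",round(cx,1),round(cy,1),"size",round(d1,1),round(d2,1),"rect ang",round(t,2),"line",round(float(np.degrees(np.arctan(vy/vx))),2),"xmax",w[:,0].max())
E
python3 ang.py pics/w7.png
```

```text
px (367, 289, 82, 6) c 52.3 -1.0 size 2.4 37.0 rect ang -1.73 line -1.59 xmax 70.75821
px (370, 148, 145, 27) c 62.4 59.4 size 59.1 4.4 rect ang 9.17 line 7.97 xmax 91.891884
```

Run:
```python
from h import *
im=cv2.imread("pics/w7.png");cv2.imwrite("pics/w7c.png",cv2.resize(im[80:400,360:640],None,fx=1.85,fy=1.85,interpolation=cv2.INTER_CUBIC))
```

```text
(no output)
```

View pics/w7c.png

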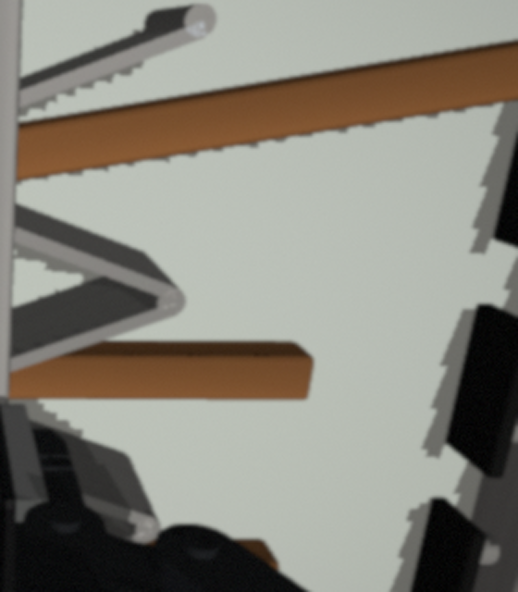

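Run:
```python
from h import *
b=np.load("board.npz");o=b["o"];a=float(b["a"]);B=np.array([[np.cos(a),-np.sin(a)],[np.sin(a),np.cos(a)]])
c=get_calibration("wrist")
def L(n,p,q,z=.024):
    w=(ray(c,[p,q],z)[:,:2]-o)@B*1e3;d=w[1]-w[0];print(n,w.round(1).tolist(),np.degrees(np.arctan2(d[1],d[0])).round(2))
L("s3 up",(370.8,149.2),(640,104.3));L("s3 lo",(370.8,177.3),(640,135.7))
L("s2 up",(370.8,271.9),(519.5,271.9));L("s2 lo",(365.4,295),(525,295))
L("buf2",(633,248),(602,317+3),.03)
L("board edge",(20,29),(600,30),.012)
```

```text
s3 up [[33.5, 63.0], [139.0, 80.2]] 9.3
s3 lo [[33.9, 51.5], [141.8, 68.2]] 8.8
s2 up [[35.3, 9.0], [101.8, 8.9]] -0.08
s2 lo [[33.2, -2.4], [105.9, -2.5]] -0.08
buf2 [[145.3, 22.3], [139.2, -12.0]] -100.1
board edge [[-106.9, 109.1], [125.0, 108.5]] -0.14
```

Run:
```python
from h import *
b=np.load("board.npz");o=b["o"];a=float(b["a"]);B=np.array([[np.cos(a),-np.sin(a)],[np.sin(a),np.cos(a)]])
c=get_calibration("scene")
for n,u,z in [("s3 front",(118,268),.018),("s2 front",(194,199),.018),("s1 front",(208,139),.018),("buf3",(112,245),.021),("boardBR",(656,370),.0)]:
    p=(215+u[0]/4,205+u[1]/4);print(n,((ray(c,p,z)[0,:2]-o)@B*1e3).round(1))
c=get_calibration("side");im=capture("side")[:,:,::-1]
cv2.imwrite("pics/d7.png",cv2.resize(im[210:360,260:420],None,fx=4,fy=4,interpolation=cv2.INTER_CUBIC))
```

```text
s3 front [150.9  74.1]
s2 front [108.    4.2]
s1 front [108.  -54.9]
buf3 [158.6  56.2]
boardBR [-239.8  104.7]
```

View pics/d7.png

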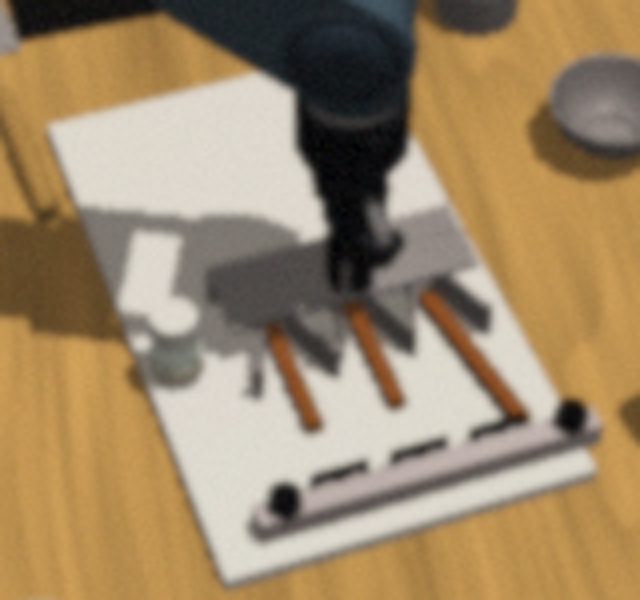

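The scene view puts stick3's front at x ≈ 147, at its buffer. It is skewed about 9° with its tail caught at the lane mouth, while sticks 1 and 2 have their fronts near 105. I'll mend this before advancing by sliding the rake +13 mm in board y, so the lane wall swings stick3's tail round.

```bash
python3 -m inch '[1,0.003,0.0005,0,0,0,0,1,0.0039,0.0007,0,0,0,0,1,0.0039,0.0007,0,0,0,0,1,0.002,0.0003,0,0,0,0,1,0,0,0,0,0,0]'; python3 st.py
python3 - <<'E'
from h import *
cv2.imwrite("pics/w8.png",capture("wrist")[:,:,::-1])
im=capture("side")[:,:,::-1]
cv2.imwrite("pics/d8.png",cv2.resize(im[210:360,260:420],None,fx=4,fy=4,interpolation=cv2.INTER_CUBIC))
E
```

```text
time_s: 13.35
tcp_pos: [0.5695, -0.047, 0.0729]
tool_rot: [0.06, 0.705, 0.06, -0.704]
force: [-0.4, 0.6, -4.3]
gripper_width: 0.0212
t 13.35 tcp [ 0.5695 -0.047   0.0729] yaw -80.23 tilt [ 0.0003 -0.    ]
board mm [15.8 14. ] under z 12.8 F board [-0.7  -0.33] -4.34 w 0.0211993260359136
```

View pics/w8.png

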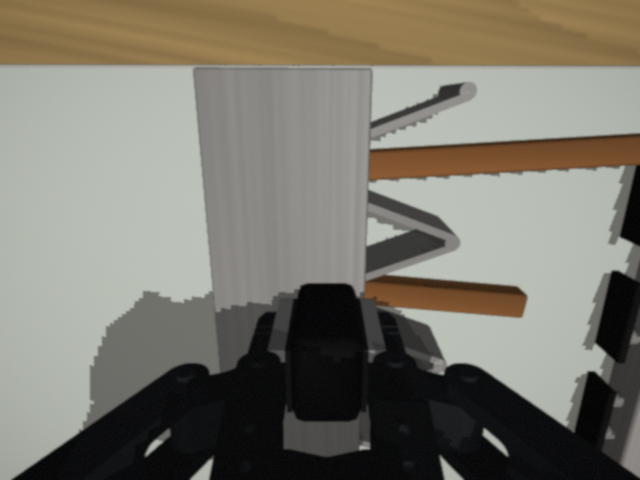

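View pics/d8.png

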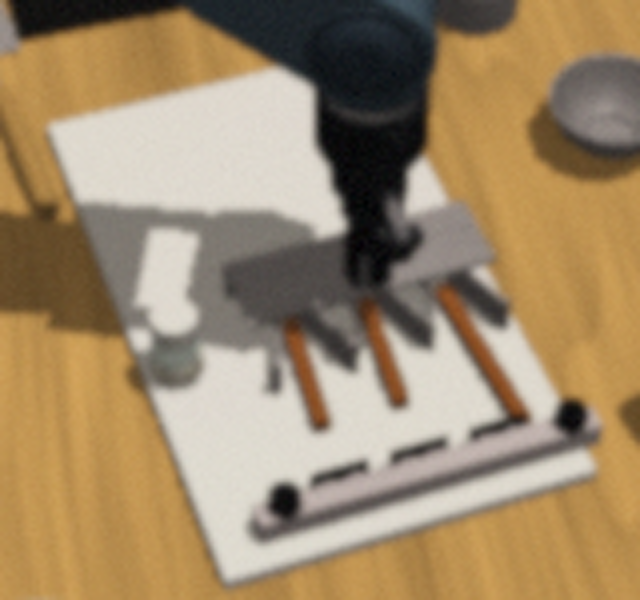

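```bash
cat > L.py <<'E'
from h import *
b=np.load("board.npz");o=b["o"];a=float(b["a"]);B=np.array([[np.cos(a),-np.sin(a)],[np.sin(a),np.cos(a)]])
c=get_calibration("wrist")
def L(n,p,q,z=.024):
    w=(ray(c,[p,q],z)[:,:2]-o)@B*1e3;d=w[1]-w[0];print(n,w.round(1).tolist(),np.degrees(np.arctan2(d[1],d[0])).round(2))
E
python3 - <<'E'
from L import *
L("s3 up",(371,152),(640,135.5));L("s3 lo",(371,179),(640,166))
L("s2 up",(371,282),(518,293));L("s2 lo",(365.4,305),(524,317))
E
```

```text
s3 up [[33.9, 74.9], [142.2, 81.3]] 3.38
s3 lo [[34.3, 63.8], [145.0, 69.1]] 2.7
s2 up [[35.8, 17.1], [102.9, 11.5]] -4.75
s2 lo [[33.6, 5.6], [107.4, -0.7]] -4.9
```

The rake straightened stick3 to about 3°, nearly centred on lane 3. Advancing the lanes over it.

```bash
python3 -m inch '[1,0.0004,-0.005,0,0,0,0,1,0.0009,-0.0049,0,0,0,0,1,0.0009,-0.0049,0,0,0,0,1,0,0,0,0,0,0]'; python3 st.py
python3 - <<'E'
from h import *
cv2.imwrite("pics/w9.png",capture("wrist")[:,:,::-1])
E
```

```text
time_s: 13.95
tcp_pos: [0.5715, -0.0624, 0.0729]
tool_rot: [0.06, 0.705, 0.06, -0.704]
force: [0.9, 0.3, -4.8]
gripper_width: 0.0214
t 13.95 tcp [ 0.5715 -0.0624  0.0729] yaw -80.28 tilt [ 0.0002 -0.0001]
board mm [31.3 13.4] under z 12.8 F board [-0.09  0.95] -4.79 w 0.021443510188854244
```

View pics/w9.png

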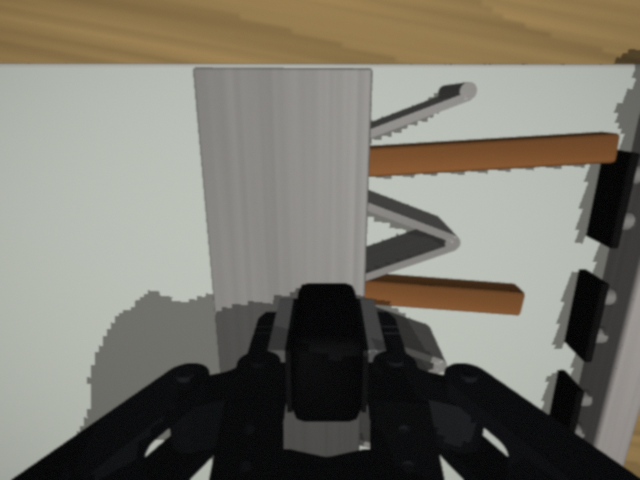

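```bash
python3 - <<'E'
from L import *
L("s3 up",(371,149),(613,133));L("s3 lo",(371,176),(616,163));L("s3 front",(613,133),(616,163))
L("s2 lo",(371,304),(521,314));L("s2 front",(515,291),(521,314))
L("buf3 top face edge? z.030",(622,152),(612,247),.030);L("buf3 bottom front z.012",(604,170),(588,238),.012);L("buf2 bot",(580,285),(566,345),.012);L("buf2 top",(600,272),(588,360),.030)
E
python3 - <<'E'
from h import *
im=cv2.imread("pics/w9.png");cv2.imwrite("pics/w9c.png",cv2.resize(im[110:430,500:640],None,fx=1.85*1.9,fy=1.85,interpolation=cv2.INTER_CUBIC))
E
```

```text
s3 up [[49.2, 75.7], [146.4, 81.8]] 3.62
s3 lo [[49.5, 64.7], [150.1, 69.8]] 2.94
s3 front [[146.4, 81.8], [150.1, 69.8]] -72.53
s2 lo [[51.4, 5.7], [121.0, 0.4]] -4.35
s2 front [[116.6, 12.1], [121.0, 0.4]] -69.38
buf3 top face edge? z.030 [[147.4, 75.0], [151.9, 35.3]] -83.61
buf3 bottom front z.012 [[153.8, 65.1], [152.8, 33.4]] -91.73
buf2 bot [[153.6, 9.5], [152.7, -23.9]] -91.5
buf2 top [[149.1, 23.9], [152.5, -20.4]] -85.64
```

View pics/w9c.png

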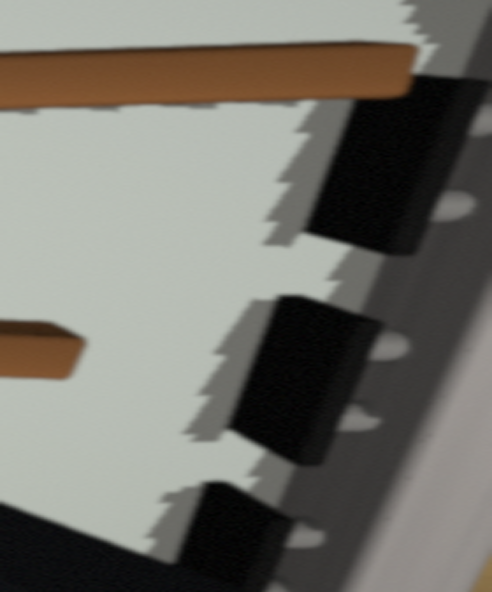

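Stick3 is sliding into its lane (front ≈ 148, y ≈ 76; buffer faces ≈ 151, not touching). Next: advance 15 mm, turn the rake −5°, sweep back −y so the sticks straighten, then check.

```bash
python3 -m inch '[1,0.0009,-0.0049,0,0,0,0,1,0.0009,-0.0049,0,0,0,0,1,0.0009,-0.0049,0,0,0,0,1,0,0,0,0,0,-2.5,1,0,0,0,0,0,-2.5]'; python3 st.py
python3 -m inch '[1,-0.003,-0.0005,0,0,0,0,1,-0.0039,-0.0007,0,0,0,0,1,-0.0039,-0.0007,0,0,0,0,1,-0.002,-0.0003,0,0,0,0,1,0,0,0,0,0,0]'; python3 st.py
python3 - <<'E'
from h import *
cv2.imwrite("pics/w10.png",capture("wrist")[:,:,::-1])
im=capture("side")[:,:,::-1]
cv2.imwrite("pics/d10.png",cv2.resize(im[210:360,260:420],None,fx=4,fy=4,interpolation=cv2.INTER_CUBIC))
E
```

```text
time_s: 14.62
tcp_pos: [0.5742, -0.0769, 0.0729]
tool_rot: [0.029, 0.707, 0.029, -0.706]
force: [0.3, 1.3, -5.0]
gripper_width: 0.0214
t 14.625 tcp [ 0.5742 -0.0769  0.0729] yaw -85.33 tilt [0.0002 0.0001]
board mm [46.  13.6] under z 12.8 F board [-1.25  0.48] -4.97 w 0.021373551924956193
time_s: 15.25
tcp_pos: [0.561, -0.0788, 0.0729]
tool_rot: [-0.029, -0.706, -0.029, 0.707]
force: [0.1, 0.4, -4.7]
gripper_width: 0.0215
t 15.25 tcp [ 0.561  -0.0788  0.0729] yaw -85.24 tilt [-0.0002  0.    ]
board mm [45.7  0.3] under z 12.8 F board [-0.42  0.19] -4.72 w 0.021523502937699838
```

View pics/w10.png

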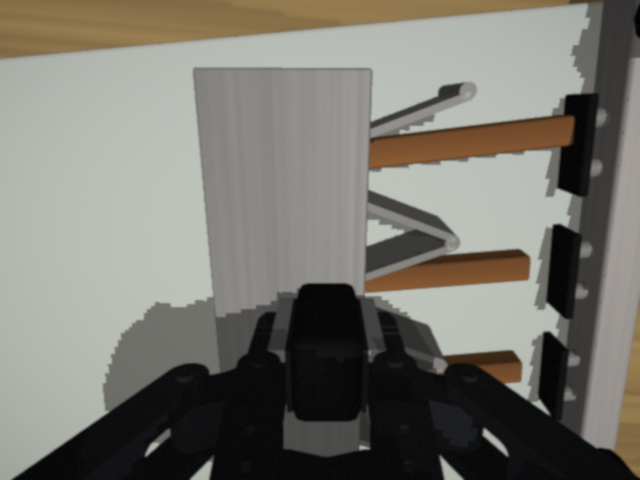

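View pics/d10.png

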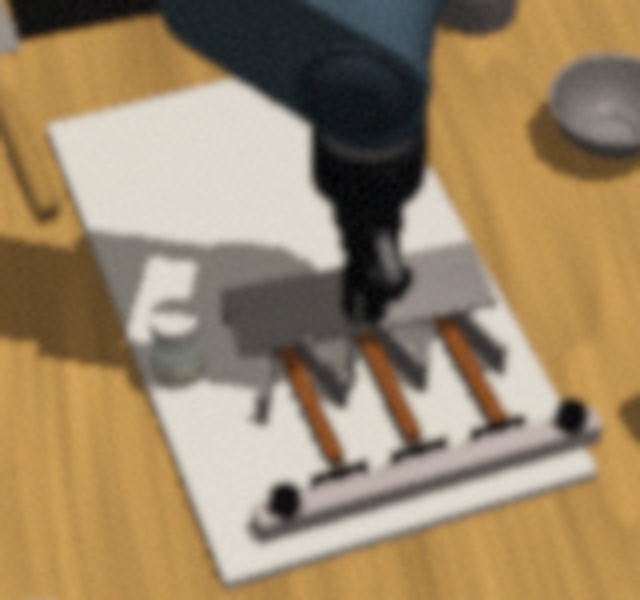

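Run:
```python
from h import *
im=cv2.imread("pics/w10.png");cv2.imwrite("pics/w10c.png",cv2.resize(im[85:405,360:640],None,fx=1.85,fy=1.85,interpolation=cv2.INTER_CUBIC))
```

```text
(no output)
```

View pics/w10c.png

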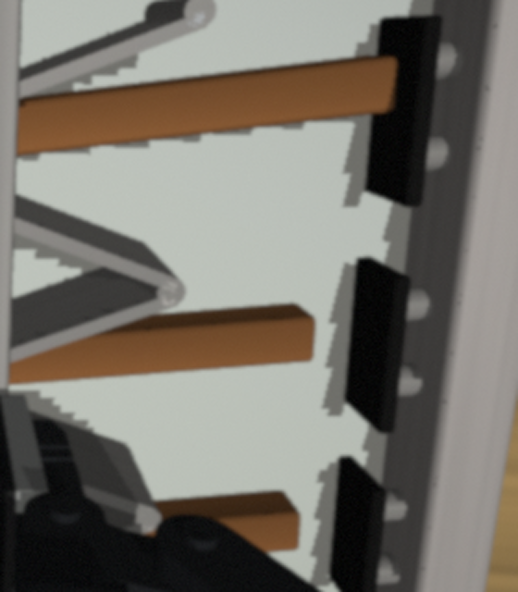

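Run:
```python
from L import *
f=lambda u:(360+u[0]/1.85,85+u[1]/1.85)
for n,p,q in[("s3up",(20,100),(395,56)),("s3lo",(20,153),(391,111)),("s3fr",(396,58),(391,111)),("s2up",(150,332),(313,320)),("s2lo",(10,382),(313,357)),("s2fr",(314,320),(311,358)),("s1up",(150,522),(298,513)),("s1lo",(220,554),(298,548)),("s1fr",(298,513),(297,548))]:L(n,f(p),f(q))
for n,p,q in[("b3",(381,18),(366,190)),("b2",(362,258),(346,402)),("b1",(342,457),(331,575))]:L(n,f(p),f(q),.030)
```

```text
s3up [[69.2, 64.9], [149.9, 66.9]] 1.48
s3lo [[68.5, 53.3], [150.1, 55.3]] 1.38
s3fr [[150.1, 66.5], [150.1, 55.3]] -90.12
s2up [[97.3, 7.7], [136.1, 7.3]] -0.54
s2lo [[63.0, -2.5], [136.7, -2.4]] 0.1
s2fr [[136.3, 7.3], [136.2, -2.6]] -90.61
s1up [[97.1, -46.0], [135.6, -46.7]] -1.0
s1lo [[115.6, -57.6], [136.2, -57.6]] 0.18
s1fr [[135.6, -46.7], [135.9, -57.6]] -88.18
b3 [[142.9, 75.2], [142.8, 39.5]] -90.12
b2 [[143.2, 24.0], [142.4, -12.0]] -91.38
b1 [[142.5, -27.0], [142.3, -61.9]] -90.44
```

Sticks now lie at about 1.4°, 0° and 0°, separated at y ≈ 60, 2.5 and −52. Turning the rake back to square with a +3 mm y shift so it stays centred on them.

```bash
python3 -m inch '[1,0.0015,0.0003,0,0,0,2.5,1,0.0015,0.0002,0,0,0,2.5,1,0.0004,-0.002,0,0,0,0,1,0.0007,-0.0039,0,0,0,0,1,0,0,0,0,0,0]'; python3 st.py
python3 - <<'E'
from h import *
im=capture("wrist")[:,:,::-1]
cv2.imwrite("pics/w11.png",im);cv2.imwrite("pics/w11c.png",cv2.resize(im[85:405,360:640],None,fx=1.85,fy=1.85,interpolation=cv2.INTER_CUBIC))
E
```

```text
time_s: 15.98
tcp_pos: [0.5655, -0.0846, 0.0729]
tool_rot: [0.06, 0.705, 0.06, -0.705]
force: [0.3, -0.0, -5.7]
gripper_width: 0.021
t 15.975 tcp [ 0.5655 -0.0846  0.0729] yaw -80.28 tilt [ 0.0002 -0.0003]
board mm [52.1  3.7] under z 12.8 F board [0.08 0.33] -5.68 w 0.020986773275567007
```

View pics/w11c.png

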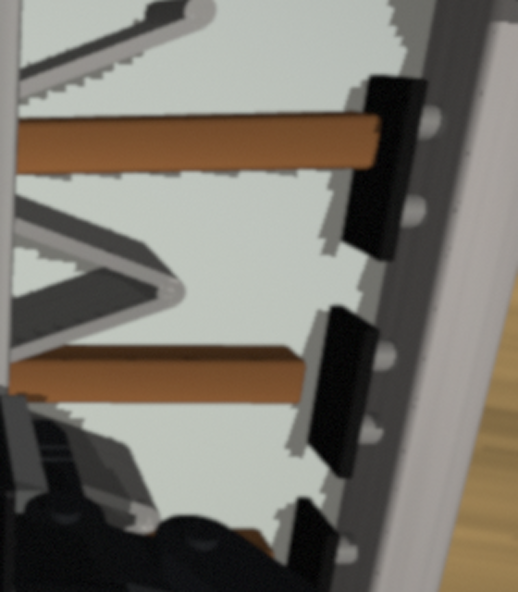

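All three lie square in their lanes. Now feeling for the buffers in 1 mm steps.

```bash
python3 -m inch '[1,0.0003,-0.002,0,0,0,0,1,0.0004,-0.002,0,0,0,0,1,0.0003,-0.002,0,0,0,0,1,0,0,0,0,0,0]'; python3 st.py
python3 -m inch '[1,0.0002,-0.001,0,0,0,0,1,0,0,0,0,0,0]'; python3 st.py
python3 -m inch '[1,0.0002,-0.001,0,0,0,0,1,0,0,0,0,0,0]'; python3 st.py
```

```text
time_s: 16.52
tcp_pos: [0.5665, -0.0904, 0.0729]
tool_rot: [0.06, 0.705, 0.06, -0.704]
force: [0.2, 0.0, -4.3]
gripper_width: 0.0214
t 16.525 tcp [ 0.5665 -0.0904  0.0729] yaw -80.25 tilt [ 0.0002 -0.0001]
board mm [58.   3.7] under z 12.8 F board [0.02 0.24] -4.32 w 0.021371259324035354
time_s: 16.77
tcp_pos: [0.5666, -0.0912, 0.0728]
tool_rot: [0.06, 0.705, 0.06, -0.705]
force: [0.4, -0.4, -5.5]
gripper_width: 0.0211
t 16.775 tcp [ 0.5666 -0.0912  0.0728] yaw -80.24 tilt [ 0. -0.]
board mm [58.8  3.6] under z 12.7 F board [0.41 0.29] -5.47 w 0.021104887885396387
time_s: 17.02
tcp_pos: [0.5668, -0.0923, 0.0728]
tool_rot: [0.06, 0.705, 0.06, -0.705]
force: [-0.7, -0.2, -5.2]
gripper_width: 0.0213
t 17.025 tcp [ 0.5668 -0.0923  0.0728] yaw -80.24 tilt [ 0.     -0.0001]
board mm [59.9  3.7] under z 12.7 F board [ 0.12 -0.74] -5.2 w 0.021279001865043598
```

Fronts are now at about 150 with no contact yet.

```bash
for k in 1; do python3 -m inch '[1,0.0002,-0.001,0,0,0,0,1,0,0,0,0,0,0]'; done >/dev/null; python3 st.py
python3 -m inch '[1,0.0002,-0.001,0,0,0,0,1,0,0,0,0,0,0]'>/dev/null; python3 st.py
```

```text
t 17.275 tcp [ 0.5669 -0.0931  0.0728] yaw -80.24 tilt [-0.0002  0.0002]
board mm [60.7  3.7] under z 12.7 F board [-1.1   0.05] -3.86 w 0.021182490554881746
t 17.525 tcp [ 0.567  -0.0937  0.0727] yaw -80.25 tilt [-0.0006  0.001 ]
board mm [61.4  3.6] under z 12.6 F board [-2.16 -0.07] -4.18 w 0.02116878691023754
```

```bash
python3 -m inch '[1,0.0002,-0.001,0,0,0,0,1,0,0,0,0,0,0]'>/dev/null; python3 st.py
python3 - <<'E'
from h import *
im=capture("wrist")[:,:,::-1]
cv2.imwrite("pics/w12.png",im);cv2.imwrite("pics/w12c.png",cv2.resize(im[85:405,360:640],None,fx=1.85,fy=1.85,interpolation=cv2.INTER_CUBIC))
E
```

```text
t 17.775 tcp [ 0.5671 -0.0945  0.0727] yaw -80.26 tilt [-0.0009  0.0017]
board mm [62.1  3.6] under z 12.6 F board [-4.68 -0.32] -3.63 w 0.02114984352033134
```

View pics/w12c.png

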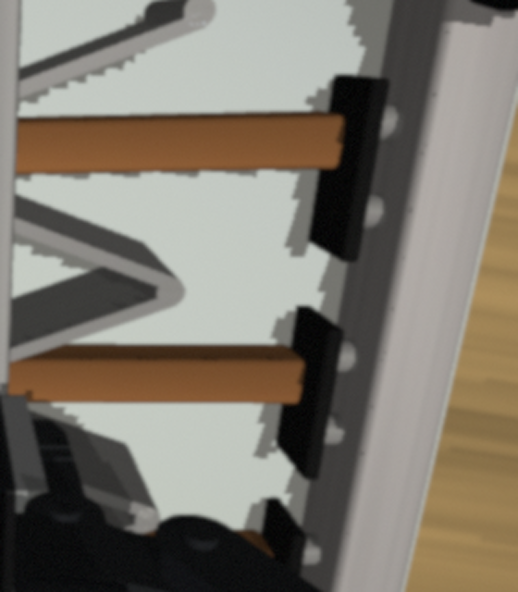

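Contact felt: force rises from x ≈ 60.8, −4.7 N at 62.1 (about 1.3 mm in). The target is about −10.8 N at x ≈ 63.8.

```bash
python3 -m inch '[1,0.0002,-0.001,0,0,0,0,1,0,0,0,0,0,0]'>/dev/null; python3 st.py
python3 -m inch '[1,0.0001,-0.0006,0,0,0,0,1,0,0,0,0,0,0]'>/dev/null; python3 st.py
```

```text
t 18.075 tcp [ 0.5671 -0.0949  0.0726] yaw -80.27 tilt [-0.0014  0.0028]
board mm [62.6  3.5] under z 12.5 F board [-7.42 -0.8 ] -2.42 w 0.021197444589040913
t 18.325 tcp [ 0.5672 -0.0952  0.0726] yaw -80.27 tilt [-0.0016  0.0035]
board mm [62.8  3.5] under z 12.5 F board [-8.44  0.67] -1.42 w 0.021377541516823143
```

```bash
python3 -m inch '[1,0,0,0.0005,0,0,0,1,0,0,0,0,0,0]'>/dev/null; python3 st.py
python3 -m inch '[1,0.0001,-0.0006,0,0,0,0,1,0,0,0,0,0,0]'>/dev/null; python3 st.py
```

```text
t 18.575 tcp [ 0.5668 -0.0953  0.0726] yaw -80.26 tilt [-0.0022  0.0031]
board mm [62.9  3.2] under z 12.5 F board [-7.57  0.49] -3.96 w 0.021376950998554148
t 18.825 tcp [ 0.5669 -0.0956  0.0726] yaw -80.26 tilt [-0.0024  0.0038]
board mm [63.2  3.2] under z 12.5 F board [-8.5   0.36] -4.17 w 0.021463187452566992
```

```bash
python3 -m inch '[1,0.0002,-0.0008,0.0002,0,0,0,1,0,0,0,0,0,0]'>/dev/null; python3 st.py
python3 - <<'E'
from h import *
im=capture("wrist")[:,:,::-1]
cv2.imwrite("pics/w13.png",im);cv2.imwrite("pics/w13c.png",cv2.resize(im[85:405,360:640],None,fx=1.85,fy=1.85,interpolation=cv2.INTER_CUBIC))
E
python3 st.py
```

```text
t 19.075 tcp [ 0.5669 -0.0961  0.0726] yaw -80.27 tilt [-0.0029  0.0045]
board mm [63.7  3.1] under z 12.5 F board [-9.4   0.67] -4.82 w 0.02144138023619993
t 19.125 tcp [ 0.5669 -0.096   0.0726] yaw -80.27 tilt [-0.0029  0.0045]
board mm [63.6  3.1] under z 12.5 F board [-10.1   -0.12] -4.36 w 0.021148348809682627
```

View pics/w13c.png

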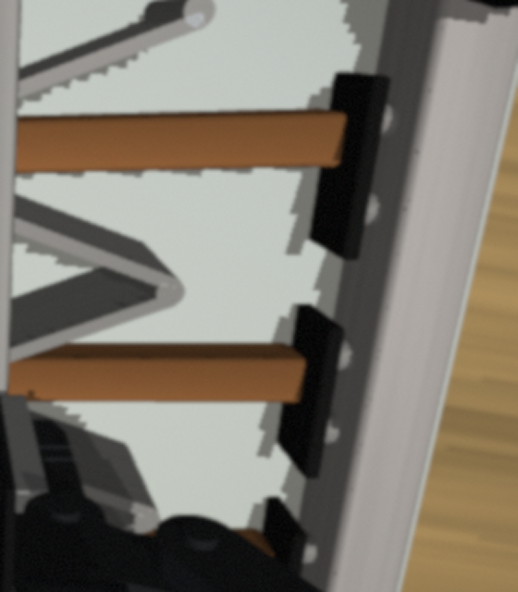

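```bash
python3 -m inch '[1,0.0001,-0.0006,0.0001,0,0,0,1,0,0,0,0,0,0,1,0,0,0,0,0,0]'>/dev/null; python3 st.py
python3 -m inch '[1,0,0,0,0,0,0,1,0,0,0,0,0,0]'>/dev/null; python3 st.py
```

```text
t 19.5 tcp [ 0.5669 -0.0964  0.0726] yaw -80.27 tilt [-0.0031  0.0051]
board mm [63.9  3.1] under z 12.5 F board [-1.032e+01 -1.000e-02] -4.41 w 0.021433052711634894
t 19.75 tcp [ 0.5669 -0.0963  0.0726] yaw -80.27 tilt [-0.0031  0.0051]
board mm [63.9  3.1] under z 12.5 F board [-10.9    0.69] -4.68 w 0.021501273269981375
```

About −10.7 N, so close to 3 mm on each buffer. Holding for over a second.

```bash
python3 -m inch '[1,0,0,0,0,0,0,1,0,0,0,0,0,0,1,0,0,0,0,0,0,1,0,0,0,0,0,0,1,0,0,0,0,0,0]'>/dev/null; python3 st.py
python3 -m inch '[1,0,0,0,0,0,0,1,0,0,0,0,0,0,1,0,0,0,0,0,0]'>/dev/null; python3 st.py
```

```text
t 20.375 tcp [ 0.5669 -0.0964  0.0726] yaw -80.27 tilt [-0.0032  0.0051]
board mm [63.9  3. ] under z 12.5 F board [-10.86   0.89] -4.35 w 0.020948434092117336
t 20.75 tcp [ 0.5669 -0.0964  0.0726] yaw -80.27 tilt [-0.0031  0.0051]
board mm [63.9  3.1] under z 12.5 F board [-10.94   0.87] -3.99 w 0.021303745408637543
```

```bash
python3 -m inch '[1,-0.0001,0.0008,0,0,0,0,1,-0.0001,0.0008,0,0,0,0,1,-0.0001,0.0008,0,0,0,0,1,-0.0002,0.0008,0,0,0,0,1,-0.0001,0.0008,0,0,0,0]'>/dev/null; python3 st.py
python3 -m inch '[1,-0.0001,0.0008,0,0,0,0,1,-0.0002,0.001,0,0,0,0,1,-0.0002,0.001,0,0,0,0,1,-0.0003,0.002,0,0,0,0,1,0,0,0,0,0,0]'>/dev/null; python3 st.py
python3 - <<'E'
from h import *
im=capture("wrist")[:,:,::-1]
cv2.imwrite("pics/w14.png",im);cv2.imwrite("pics/w14c.png",cv2.resize(im[85:405,360:640],None,fx=1.85,fy=1.85,interpolation=cv2.INTER_CUBIC))
E
```

```text
t 21.375 tcp [ 0.567  -0.0942  0.0731] yaw -80.23 tilt [-0.0012  0.0011]
board mm [61.8  3.5] under z 13.0 F board [-4.27 -0.01] -5.25 w 0.02116678281064944
t 22.0 tcp [ 0.567  -0.0903  0.0739] yaw -80.23 tilt [ 0.0007 -0.0007]
board mm [57.9  4.2] under z 13.8 F board [-0.25  0.2 ] -5.6 w 0.021418503312488273
```

View pics/w14c.png

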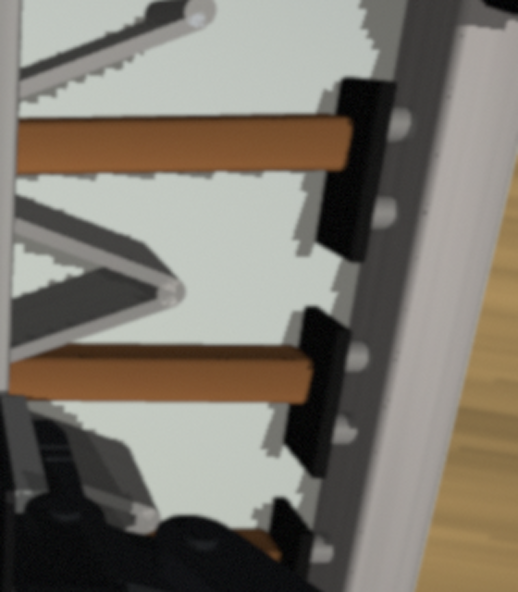

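Sticks still butt on the buffers and the plate is clear. Re-centring by −0.7 mm and lifting slowly.

```bash
python3 -m inch '[1,-0.0007,-0.0001,0,0,0,0,1,0,0,0.003,0,0,0,1,0,0,0.004,0,0,0,1,0,0,0.005,0,0,0,1,0,0,0.006,0,0,0]'>/dev/null; python3 st.py
python3 -m inch '[1,0,0,0.012,0,0,0,1,0,0,0.02,0,0,0,1,0,0,0.02,0,0,0,1,0,0,0,0,0,0]'>/dev/null; python3 st.py
python3 - <<'E'
from h import *
im=capture("wrist")[:,:,::-1]
cv2.imwrite("pics/w15.png",im)
im=capture("side")[:,:,::-1]
cv2.imwrite("pics/d15.png",cv2.resize(im[210:360,260:420],None,fx=4,fy=4,interpolation=cv2.INTER_CUBIC))
E
```

```text
t 22.675 tcp [ 0.566  -0.0901  0.0921] yaw -80.24 tilt [ 0.0002 -0.0001]
board mm [57.6  3.3] under z 32.0 F board [ 0.13 -0.72] -4.5 w 0.021042153892493594
t 23.175 tcp [ 0.5678 -0.0907  0.1469] yaw -80.24 tilt [ 0.0057 -0.0021]
board mm [58.5  4.9] under z 86.8 F board [ 0.42 -0.08] -4.57 w 0.02151026515571597
```

View pics/w15.png

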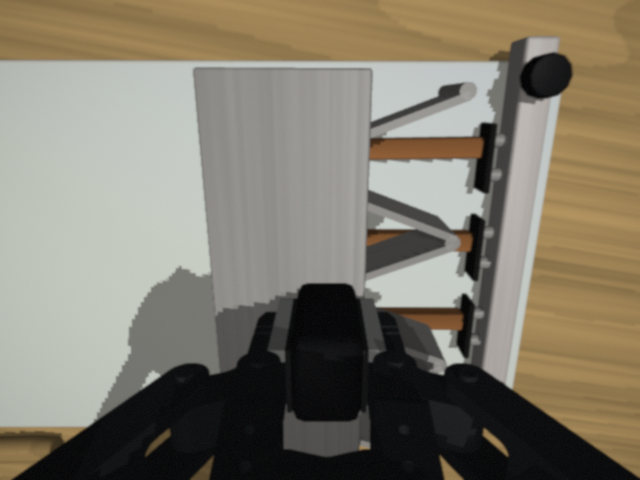

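View pics/d15.png

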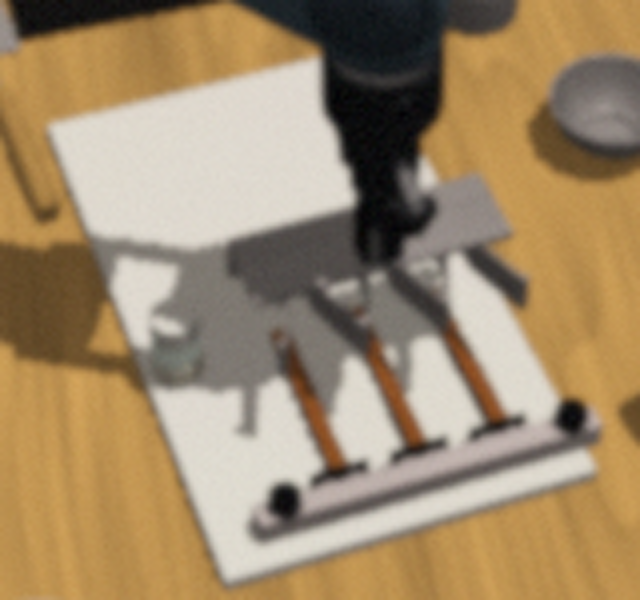

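The sticks stand in three parallel rows butting on the buffers. Returning the rake to its mat at (0.4616, 0.3758), yaw −83.6°.

```bash
python3 -m inch '[1,-0.005,0.02,0,0,0,0,1,-0.008,0.035,0,0,0,0,1,-0.01,0.045,0,0,0,0,1,-0.01,0.05,0,0,0,-1,1,-0.012,0.05,0,0,0,-1]'>/dev/null
python3 -m inch '[1,-0.012,0.05,0,0,0,-1.3,1,-0.012,0.05,0,0,0,0,1,-0.012,0.05,0,0,0,0,1,-0.01,0.05,0,0,0,0,1,-0.006,0.03,0,0,0,0]'>/dev/null;python3 st.py
python3 -m inch '[1,-0.0035,0.018,0,0,0,0,1,-0.003,0.012,0,0,0,0,1,0,0,0,0,0,0,1,0,0,0,0,0,0]'; python3 st.py
```

```text
t 24.525 tcp [0.4664 0.3424 0.1425] yaw -83.39 tilt [-0.0024 -0.0005]
board mm [-385.6  -21. ] under z 82.4 F board [ 0.62 -1.09] -5.63 w 0.021363511827386567
time_s: 25.02
tcp_pos: [0.4627, 0.3691, 0.1435]
tool_rot: [-0.04, -0.706, -0.039, 0.706]
force: [-0.4, 0.7, -3.8]
gripper_width: 0.0213
t 25.025 tcp [0.4627 0.3691 0.1435] yaw -83.59 tilt [-0.0003 -0.0005]
board mm [-412.5  -20.1] under z 83.4 F board [-0.73 -0.27] -3.84 w 0.021262710233563475
```

```bash
python3 -m inch '[1,-0.0011,0.0067,-0.015,0,0,0,1,0,0,-0.03,0,0,0,1,0,0,-0.02,0,0,0,1,0,0,-0.01,0,0,0,1,0,0,0,0,0,0]'>/dev/null; python3 st.py
python3 - <<'E'
from h import *
cv2.imwrite("pics/w16.png",capture("wrist")[:,:,::-1])
E
```

```text
t 25.65 tcp [0.4611 0.3764 0.0678] yaw -83.55 tilt [-0.0013 -0.0007]
board mm [-419.9  -20.4] under z 7.7 F board [1.16 0.27] -3.81 w 0.02083811615303959
```

View pics/w16.png

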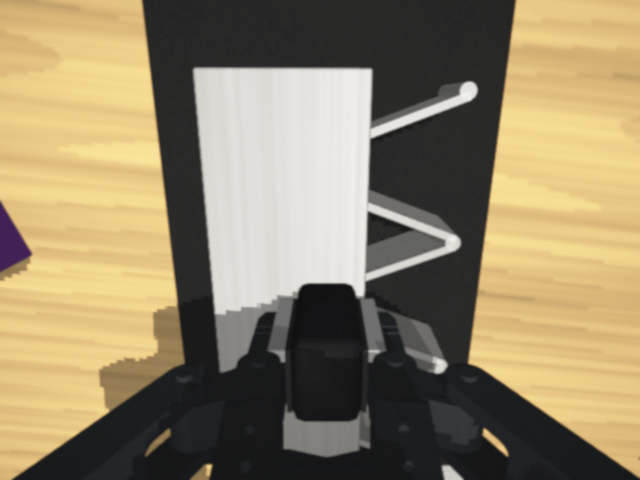

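Same picture as at pick-up, with the rake centred on the mat and about 3.5 mm up. Setting it down.

```bash
python3 -m inch '[1,0,0,-0.002,0,0,0,1,0,0,0,0,0,0]'>/dev/null; python3 st.py
python3 -m inch '[1,0,0,-0.001,0,0,0,1,0,0,0,0,0,0]'>/dev/null; python3 st.py
python3 -m inch '[1,0,0,-0.0006,0,0,0,1,0,0,0,0,0,0]'>/dev/null; python3 st.py
```

```text
t 25.95 tcp [0.4618 0.3769 0.0673] yaw -83.54 tilt [0.0011 0.0006]
board mm [-420.3  -19.7] under z 7.2 F board [-0.24 -0.29] -5.08 w 0.021026901878554754
t 26.2 tcp [0.4614 0.3766 0.0657] yaw -83.54 tilt [0.0001 0.0001]
board mm [-420.1  -20.1] under z 5.6 F board [-0.83  0.28] -4.84 w 0.021379576504517002
t 26.45 tcp [0.4613 0.3766 0.065 ] yaw -83.54 tilt [-0.0001 -0.    ]
board mm [-420.1  -20.2] under z 4.9 F board [ 0.97 -0.91] -4.04 w 0.020775898599539766
```

```bash
python3 -m inch '[1,0,0,-0.0006,0,0,0,1,0,0,0,0,0,0]'>/dev/null; python3 st.py
python3 -m inch '[1,0,0,-0.0005,0,0,0,1,0,0,0,0,0,0]'>/dev/null; python3 st.py
```

```text
t 26.7 tcp [0.4614 0.3766 0.0644] yaw -83.54 tilt [-0.0001 -0.0001]
board mm [-420.1  -20.1] under z 4.3 F board [0.05 0.88] -4.61 w 0.02121447357892978
t 26.95 tcp [0.4615 0.3767 0.0641] yaw -83.54 tilt [0.0001 0.    ]
board mm [-420.1  -20. ] under z 4.0 F board [-0.3  -0.96] -3.06 w 0.02135365629306098
```

```bash
python3 -m inch '[1,0,0,-0.0004,0,0,0,1,0,0,0,0,0,0]'>/dev/null; python3 st.py
python3 -m inch '[0.6,0,0,0,0,0,0,0.3,0,0,0,0,0,0,0,0,0,0,0,0,0,0,0,0,0,0,0,0,0,0,0,0,0,0,0]'; python3 st.py
```

```text
t 27.2 tcp [0.4615 0.3766 0.0641] yaw -83.54 tilt [-0.     -0.0001]
board mm [-420.1  -20. ] under z 4.0 F board [ 2.43 -3.09] 2.88 w 0.021123754180189712
time_s: 27.82
tcp_pos: [0.4614, 0.3767, 0.0635]
tool_rot: [0.04, 0.706, 0.04, -0.706]
force: [0.9, -0.2, -0.2]
gripper_width: 0.0852
t 27.825 tcp [0.4614 0.3767 0.0635] yaw -83.54 tilt [0.0001 0.0001]
board mm [-420.1  -20.1] under z 3.4 F board [0.38 0.87] -0.18 w 0.08515025221837745
```

Rake released. Rising straight up, then backing out to look at everything.

```bash
python3 -m inch '[0,0,0,0.02,0,0,0,0,0,0,0.05,0,0,0,0,0,0,0.06,0,0,0,0,0.02,0,0.06,0,0,0,0,0.05,0,0.06,0,0,0]'>/dev/null
python3 -m inch '[0,0.01,-0.04,0.02,0,0,0,0,0.01,-0.055,0.02,0,0,0,0,0.01,-0.055,0.02,0,0,0,0,0,0,0,0,0,0,0,0,0,0,0,0,0]'>/dev/null;python3 st.py
python3 - <<'E'
from h import *
import pickle
c=get_calibration("wrist");pickle.dump(c,open("w17.pkl","wb"))
cv2.imwrite("pics/w17.png",capture("wrist")[:,:,::-1]);cv2.imwrite("pics/s17.png",capture("scene")[:,:,::-1])
E
```

```text
t 29.075 tcp [0.5509 0.2267 0.3617] yaw -83.56 tilt [0.0009 0.0006]
board mm [-257.1   42.5] under z 301.6 F board [ 0.2  -0.27] 0.01 w 0.08527040678742644
```

View pics/w17.png

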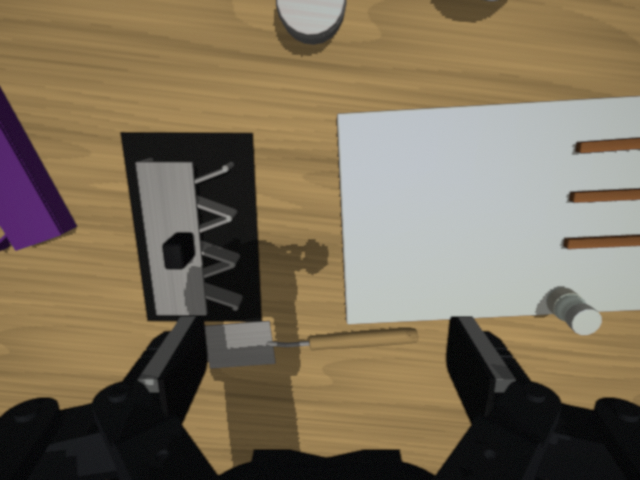

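View pics/s17.png

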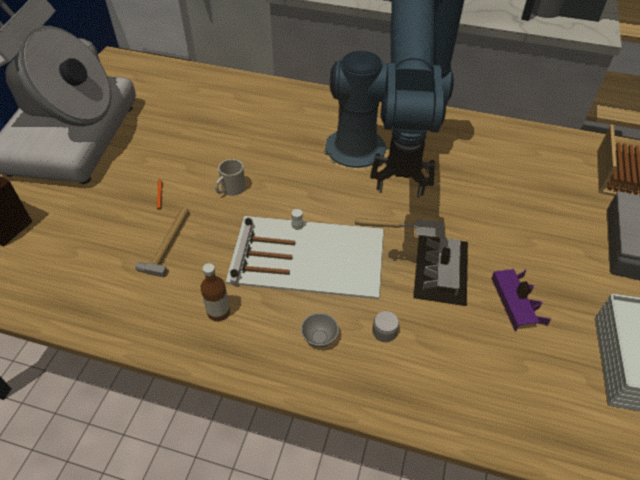

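The rake stands on its mat and the bystanders are where they were. There is time for one close check of the rows.

```bash
python3 -m inch '[0,0.01,-0.05,0,0,0,0.7,0,0.01,-0.06,0,0,0,0.7,0,0.01,-0.06,0,0,0,0.7,0,0.01,-0.06,0,0,0,0.7,0,0.02,-0.05,-0.02,0,0,0.6]'>/dev/null
python3 -m inch '[0,0.01,-0.02,-0.02,0,0,0,0,0,0,-0.03,0,0,0,0,0,0,0,0,0,0,0,0,0,0,0,0,0]'>/dev/null;python3 st.py
python3 - <<'E'
from h import *
b=np.load("board.npz");o=b["o"];a=float(b["a"]);B=np.array([[np.cos(a),-np.sin(a)],[np.sin(a),np.cos(a)]])
c=get_calibration("wrist");im=np.ascontiguousarray(capture("wrist")[:,:,::-1]);cv2.imwrite("pics/w18.png",im)
m=cv2.inRange(cv2.cvtColor(im,cv2.COLOR_BGR2HSV),(3,110,60),(18,255,255))
for k in cv2.findContours(m,cv2.RETR_EXTERNAL,cv2.CHAIN_APPROX_NONE)[0]:
    if cv2.contourArea(k)<700:continue
    w=((ray(c,k[:,0,:],.022)[:,:2]-o)@B*1e3).astype(np.float32);r=cv2.minAreaRect(w)
    if max(r[1])<100 or max(r[1])>150:continue
    vx,vy,_,_=cv2.fitLine(w,cv2.DIST_L2,0,.01,.01).ravel()
    print("c",np.round(r[0],1),"size",np.round(r[1],1),"ang",np.degrees(np.arctan(vy/vx)).round(2),"x",w[:,0].min(),w[:,0].max())
E
```

```text
t 30.3 tcp [ 0.6216 -0.0724  0.2918] yaw -80.05 tilt [ 0.001  -0.0002]
board mm [49.7 61. ] under z 231.7 F board [-0.58  0.5 ] 0.49 w 0.08548866364089758
c [ 86.  -52.7] size [ 11.9 128.7] ang -0.7 x 21.574982 150.23296
c [86.2  3.6] size [ 12.5 129.1] ang -0.69 x 21.611057 150.77338
c [86.3 60.6] size [129.3  11.7] ang 0.67 x 21.702751 150.95535
```

View pics/w18.png

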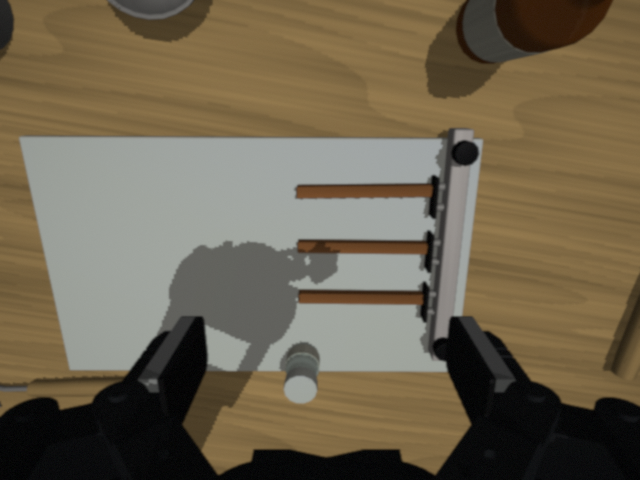

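The rows lie within 0.7° of the board axis, at y = −53, 4 and 61 mm, with all fronts at x ≈ 150.5 against the buffers. Handing in.

```bash
python3 -c "
from plant import hand_in,sense
print(sense()['time_s'],hand_in())"
```

```text
the job is handed in; nothing more can be done
30.35 None
```

I combed the three sticks into parallel rows against their buffers, put the rake back on its mat, and handed in at 30.4 s. No verdict was reported.

- **Combing:** Stick3 first caught skewed at its lane mouth, about 9° off, and was pushed ahead to just short of its buffer. I freed and squared it with a sideways sweep and a small turn of the rake.
- **Pressing:** I felt first contact at rake x ≈ 60.8 mm, so the buffer faces are near 151 mm. I then pressed to about 10.8 N total, roughly 3.6 N and 3 mm per buffer if shared evenly. I held that for about 1.3 s; the individual buffers were not measured.
- **Final sticks:** They lie within 0.7° of the board axis, at y ≈ −53, 4 and 61 mm, with all fronts at x ≈ 150–151 mm touching the buffers. The rows sit about 3–5 mm to the +y side of the nominal lane lines.
- **Rake and surroundings:** The rake stands on its mat within about 1 mm of where it started. The bystanders appear unmoved in the pictures.
- **Checks that disagreed:** Picture estimates of the buffer faces ranged from 143 to 159 mm, depending on the height I assumed, so I relied on the force contact instead.

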